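# Load a glass colour bar into the V-rests of the bar cutter

## Task

Take the long glass bar that stands on end in the wooden stock box, lay it gently down into the two V-blocks of the bar cutter so that it sits level in both, and slide it along the V until its end is up against the length stop. Do not push the stop out of its setting or knock the glass, leave the two short stubs standing in the box, and do not disturb the glass bowl.

Things in the scene. Friction and masses are not known exactly. Their poses are not given: they have to be found in the camera images.
- long_bar: Solid round bar of dark green glass, 28 mm diameter, 190 mm long, about 0.29 kg (varies), flat ends; by far the tallest of the three glass bars in the stock box. Origin at its middle, z axis along its length (both ends alike). It starts upright in one of the cells, its middle 103 mm and its top 198 mm above the table.
- stub_a: Short stub of the same 28 mm bar, 75 mm long, standing in another cell (top at 83 mm). Origin at its middle, z axis along its length. Leave it standing there.
- stub_b: Shorter stub of the same 28 mm bar, 62 mm long, standing in another cell (top at 70 mm). Origin at its middle, z axis along its length. Leave it standing there.
- stock_box: Fixed open plywood box, 54 x 152 x 58 mm high, with three cells in a row along its y axis: walls, dividers and floor 8 mm thick, cells 38 mm (x) by 40 mm (y) inside, centred at y = -48, 0 and +48 mm. Origin at the centre of its underside, on the table. Any of the bars may be in any cell.
- cutter: Fixed hand-lever cutter for glass bars, of iron. Origin on the table under the mid-point between its V-blocks; x runs along the V from the open loading end (the stock box's side) to the stop, z up. Base plate x -90 to 160, y -55 to 55, 14 mm thick. Lever locked, parked up at x = 80: bracket y 50 to 90, handle leaning away to y = 160 at 325 mm height. Blunt lower chisel at x = 80, 48 mm high.
- v_line (a point): Mid-point of the axis of a bar seated in both V-blocks, 65 mm above the table, at x = y = 0 of the cutter, with its axes; a seated bar is level, along x through this point. The blocks: 90-degree steel Vs at x = -45 and +45 mm, each 22 mm long (x), 54 mm wide, 63 mm high with a mouth 36 mm wide; bolted feet 84 mm wide, 22 mm high.
- stop_face (a point): Centre of the length stop's face, on the axis of the V; x as the cutter's, away from the bar. A steel plate (y -38 to 18 mm, 18 mm above and below the axis) on a clamp with a brass thumbscrew, set anywhere from 102 to 132 mm along the cutter's x. Held by friction: stays put under 7 N, slips when pushed with over about 10 N. Sliding the bar along the V takes only 1 to 2 N.
- bowl: Bystander: lime-green glass bowl, 124 mm across, 62 mm high, at the far side of the bench. Origin at the centre of its foot.
Things that resemble listed ones, but are neither listed nor needed, are in the scene too. What is shaped like the stub_a but grey or purple is not meant.

How it is judged:
On the way, in this order (a step that is already met when the one before it is completed fails the run):
1. the long bar is lifted clear of the stock box (height (world z) of long_bar above 0.165 m), for 0.1 s.
2. the long bar lies level in both V-blocks (angle between long_bar's own z axis and vertical between 1.5408 and 1.6008 rad and angle between the z axis of long_bar and the x axis of cutter, either way round below 0.03 rad and y of long_bar in the frame of v_line between -0.003 and 0.003 m and z of long_bar in the frame of v_line between -0.003 and 0.003 m), for 0.2 s.
At the end, for the whole second after the job is handed in: The long bar lies at rest and let go in both V-blocks: level and in line with the V within 0.03 rad, its middle within 3 mm of the seated axis sideways and in height, its end within 2 mm of the stop face, the stop not shifted by 2 mm or more, and both stubs still standing in the box (all of step 2 and x of long_bar in the frame of stop_face between -0.097 and -0.093 m and linear speed of long_bar below 0.01 m/s and distance of stop_face from where it was at the start of the episode below 0.002 m and contact force between long_bar and the fingers below 0.1 N and z of each of stub_a, stub_b in the frame of stock_box below 0.055 m and angle between each of stub_a, stub_b's own z axis and vertical below 0.4 rad); the robot touches nothing.
It fails at once if the length stop is pushed out of its setting (more than 2 mm) (distance of stop_face from where it was at the start of the episode above 0.002 m).
It fails at once if the glass bar is dropped or knocked against the cutter (over 35 N, or falling at over 0.5 m/s into the V-blocks) (contact force between long_bar and cutter above 35 N or (linear speed of long_bar above 0.5 m/s and horizontal distance between long_bar and v_line below 0.08 m and z of long_bar in the frame of v_line below 0.03 m)).
It fails at once if a stub is tipped or taken out of its cell ((distance of stub_a from where it was at the start of the episode above 0.03 m or angle between stub_a's own z axis and vertical above 0.4 rad) or (distance of stub_b from where it was at the start of the episode above 0.03 m or angle between stub_b's own z axis and vertical above 0.4 rad)).
It fails at once if the bowl is disturbed (moved more than 20 mm or tipped) (distance of bowl from where it was at the start of the episode above 0.02 m or angle between bowl's own z axis and vertical above 0.4 rad).
It also fails if it takes over 72 s, if anything falls off the work surface, if the arm or the gripper's body presses on something with over 40 N, if the wrist force passes 120 N, or if a joint passes its speed limit or range.

## Robot

A 6-joint arm with a two-finger parallel gripper is mounted at the origin on the work surface. World frame = base frame: x ahead of the robot, y to its left, z up, the work surface at z = 0. Lengths are in m, angles in rad, forces in N, time in s.
With the tool pointing down it reaches from about 0.375 to 0.9 m from the base axis. Payload 3.1 kg.
Tool frame: the origin (TCP) lies at the very end of the fingers, on their centre line; the grasp point (between the pads) lies 19 mm behind it (hold_point_z is the distance from the TCP to the grasp point, in m); x points along the fingers, y is the direction in which the jaws open and shut, and the axes are right-handed (so a half turn about x gives the same grasp; the last joint's range is limited). The gripper opens to 87 mm and grips with 3 to 60 N. Pads are 19 mm wide; open, the fingers measure 117 mm over their backs; the gripper's body (75 mm by 190 mm) begins 51 mm behind the grasp point.
Start: joints at [-1.401, 0.527, 1.433, -0, 1.181, -0.178], TCP at [0.213, -0.588, 0.223] pointing down, gripper open.
Joint ranges: [-3.08, 3.08], [-0.75, 2.2], [0.22, 2.44], [-1.43, 4.57], [0, 2.65], [-2.85, 2.85]. Speed limits (rad/s): [2.79, 2.79, 3.14, 3.14, 3.14, 3.14].

## Interface

Orientations are given as a unit quaternion [x, y, z, w].
In Python, from rig import * gives the robot as it stands.
- The arm moves only by the tool send_rows, never from a script. Its argument "steps" is a list that holds one entry, the list of rows, each a list of 6 numbers: the shift along the tool's x, y, z in cm, then the turn, a rotation vector about the tool's x, y, z in units of 6 degrees (1.0 is 6 degrees). In form: [[[x, y, z, wx, wy, wz], ...]]. A call has 1 to 8 rows; each row shifts and turns the pose as measured when the row begins, along the tool's axes as they then stand; what a row does not reach is not made up. A row lasts 1/12 s, in which the tool goes at most 41.7 mm and 7.16 degrees, less where a joint would pass 70% of its speed; a pose out of reach is approached as far as the arm can. A call is refused whole if a number of a shift passes 4.17 or a number of a turn 1, either way. A call with a gripper value outside its range is refused whole. "gripper" is the closure, from 0 (fully open) to 1 (shut), set as the call begins (left out, the last holds). The fingers move at their own pace and stop on an object; "force" is the grip in N (left out, the last holds). Time passes only in rows, so rows that do not move let the fingers close. It gives the time, the measured TCP pose, the force and the opening at its end, in the units of the state.
- get_obs(): the state, without advancing time (a new reading comes with each control period).
- camera(name): name is "scene" or "top" or "wrist"; returns (picture, depth): 384x512x3 uint8, red, green, blue; 384x512 float32, m along the optical axis (not along the pixel's ray), 0 where there is no reading.
- camera_params(name): a dict with "intrinsics" (3x3 intrinsics, pixels), "D" ([k1, k2, p1, p2, k3] as OpenCV has them; the pictures are not rectified), "position" and "attitude" of the camera in the world; the wrist camera has in their place "T_tool_cam" (4x4, takes a point from camera to tool coordinates, whose origin is the TCP and whose axes are the tool frame's). Camera axes: x right, y down, z forward; pixel columns grow to the right and rows downward; lengths in m; the calibration is good to about 2 mm. A picture is of the moment at which its call begins: read the wrist's pose just before it. camera_params takes no time and is no camera call.
- hand_in(): hands the job in, once; it reports no verdict.
The state is a dict: "time": time; "q": joint angles; "joint_velocities": joint speeds; "joint_torque": joint torques, N m; "position": TCP position; "tool_rot": TCP orientation; "ft_force": force on the tool from outside, world axes, zero at the start; "moment": the same for the moment, N m; "grip_width": finger opening in m.
Only numpy, scipy, OpenCV 4.12 (cv2) and the standard library are available. Lean on these libraries where they do the work, as an engineer would, in place of code of your own. Each camera call takes 0.05 s, during which the arm holds its last target.

## Working session

There is one attempt and no reset: what is moved stays moved. The work goes in short steps, Python scripts to look and compute and a tool call to move; the robot and the scene stay as the last step left them, time stands still between calls to the robot, and variables do not carry over. Pictures are saved under pics/ and viewed, and the job is handed in when it is done.

Besides the shell and the picture viewer there is one more tool, called after "Emit:" in YAML: its name, and indented under it one key for each argument. send_rows: Moves the arm, as the interface text tells. Its arguments: {"type":"object","properties":{"steps":{"type":"array"},"gripper":{"type":"number"},"force":{"type":"number"}},"required":["steps"]}

```bash
ls; mkdir -p pics
python3 - <<'E'
from rig import *
import cv2, numpy as np
print(get_obs())
for n in ["scene","top"]:
    p,d=camera(n); cv2.imwrite(f"pics/{n}0.png",p[:,:,::-1]); np.savez(f"{n}0.npz",p=p,d=d)
    print(n,camera_params(n))
print(camera_params("wrist"))
E
```

```text
pics
{'time': 0.0, 'q': array([-1.40147957e+00,  5.28482041e-01,  1.43389568e+00, -7.67323771e-06,
        1.18139295e+00, -1.78480064e-01]), 'joint_velocities': array([ 0.00142955, -0.00200041,  0.001676  ,  0.00117072, -0.00122905,
       -0.00166792]), 'joint_torque': array([ 5.14502881e-04, -4.40036595e+01, -1.76591635e+01,  6.33126847e-02,
        5.82389056e-02, -1.59529527e-04]), 'position': array([ 0.21292939, -0.58683359,  0.22156399]), 'tool_rot': array([ 0.69644244,  0.12311692, -0.6964404 ,  0.12157682]), 'ft_force': array([-0.36915068,  0.25833527,  0.36423457]), 'moment': array([ 0.03694   ,  0.03882015, -0.02211713]), 'grip_width': 0.08701319160543187}
scene {'intrinsics': array([[374.73346288,   0.        , 257.52515459],
       [  0.        , 374.73346288, 189.72436179],
       [  0.        ,   0.        ,   1.        ]]), 'D': array([-0.11829268,  0.        ,  0.        ,  0.        ,  0.        ]), 'position': array([0.98513393, 0.43507603, 0.66860724]), 'attitude': array([ 0.32302925,  0.87268017, -0.34377921, -0.12608446])}
top {'intrinsics': array([[451.30027729
[... 248 characters left out ...]
22829  , 1.20848373]), 'attitude': array([-0.70400617,  0.7058929 , -0.05218364,  0.05802923])}
{'intrinsics': array([[290.21697719,   0.        , 254.05642884],
       [  0.        , 290.21697719, 190.16201779],
       [  0.        ,   0.        ,   1.        ]]), 'D': array([-0.07535111,  0.        ,  0.        ,  0.        ,  0.        ]), 'T_tool_cam': array([[ 1.37639858e-04, -2.81045238e-01,  9.59694511e-01,
        -1.62719309e-01],
       [ 9.99998792e-01,  1.52448101e-03,  3.03021881e-04,
        -1.22317097e-03],
       [-1.54819891e-03,  9.59693310e-01,  2.81045109e-01,
        -7.75865826e-02],
       [ 0.00000000e+00,  0.00000000e+00,  0.00000000e+00,
         1.00000000e+00]])}
```

View pics/scene0.png

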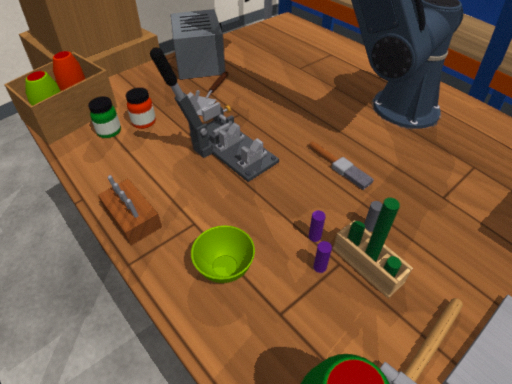

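View pics/top0.png

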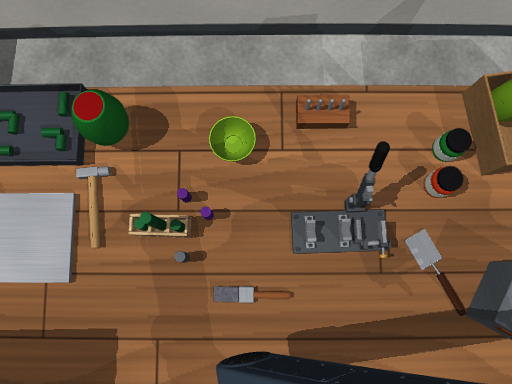

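```bash
cat > h.py <<'E'
import numpy as np, cv2
from scipy.spatial.transform import Rotation as R
from rig import *
def T_cam(n,obs=None):
    P=camera_params(n); T=np.eye(4)
    if n=="wrist":
        o=obs or get_obs(); T[:3,:3]=R.from_quat(o["tool_rot"]).as_matrix(); T[:3,3]=o["position"]
        return T@np.array(P["T_tool_cam"])
    T[:3,:3]=R.from_quat(P["attitude"]).as_matrix(); T[:3,3]=P["position"]; return T
def ray(n,uv,T=None):
    P=camera_params(n); T=T_cam(n) if T is None else T
    u=cv2.undistortPoints(np.asarray(uv,float).reshape(-1,1,2),P["intrinsics"],P["D"]).reshape(-1,2)
    return T, np.c_[u,np.ones(len(u))]
def at_z(n,uv,z,T=None):
    T,r=ray(n,uv,T); d=r@T[:3,:3].T; s=(z-T[2,3])/d[:,2]; return T[:3,3]+d*s[:,None]
def cloud(n,d,T=None):
    h,w=d.shape; u,v=np.meshgrid(np.arange(w),np.arange(h))
    T,r=ray(n,np.c_[u.ravel(),v.ravel()],T); p=r*d.ravel()[:,None]
    return (p@T[:3,:3].T+T[:3,3]).reshape(h,w,3)
def proj(n,X,T=None):
    P=camera_params(n); T=T_cam(n) if T is None else T; Ti=np.linalg.inv(T)
    return cv2.projectPoints(np.asarray(X,float).reshape(-1,3),cv2.Rodrigues(Ti[:3,:3])[0],Ti[:3,3],P["intrinsics"],np.array(P["D"]))[0].reshape(-1,2)
E
python3 - <<'E'
from h import *
np.set_printoptions(precision=4,suppress=True)
z=np.load("top0.npz");p,d=z["p"],z["d"]; C=cloud("top",d)
for uv in [(148,222),(178,226),(143,217),(300,250),(100,300),(310,230),(345,230),(382,240),(370,190),(378,155),(232,138),(180,257),(183,195)]: print(uv,C[uv[1],uv[0]],d[uv[1],uv[0]])
a=cv2.resize(p[190:270,110:210],None,fx=7,fy=7,interpolation=cv2.INTER_CUBIC); cv2.imwrite("pics/tbox.png",a[:,:,::-1])
a=cv2.resize(p[130:270,280:410],None,fx=4,fy=4,interpolation=cv2.INTER_CUBIC); cv2.imwrite("pics/tcut.png",a[:,:,::-1])
z=np.load("scene0.npz");p,d=z["p"],z["d"]
a=cv2.resize(p[190:300,300:420],None,fx=5,fy=5,interpolation=cv2.INTER_CUBIC); cv2.imwrite("pics/sbox.png",a[:,:,::-1])
a=cv2.resize(p[40:190,140:290],None,fx=4,fy=4,interpolation=cv2.INTER_CUBIC); cv2.imwrite("pics/scut.png",a[:,:,::-1])
E
```

```text
(148, 222) [0.5412 0.265  0.1963] 1.0172167
(178, 226) [0.5421 0.2161 0.0828] 1.1290462
(143, 217) [0.5524 0.2765 0.1974] 1.0179808
(300, 250) [ 0.484  -0.0946  0.017 ] 1.18254
(100, 300) [ 0.353   0.4356 -0.0052] 1.1884205
(310, 230) [ 0.5341 -0.1183  0.047 ] 1.1604891
(345, 230) [ 0.534  -0.2093  0.0437] 1.1630586
(382, 240) [ 0.5058 -0.2947  0.0776] 1.1244661
(370, 190) [ 0.615  -0.2424  0.1835] 1.0371939
(378, 155) [ 0.6678 -0.231   0.304 ] 0.9265244
(232, 138) [0.7924 0.086  0.0031] 1.2456921
(180, 257) [0.4651 0.2106 0.0762] 1.123584
(183, 195) [0.6217 0.2062 0.0767] 1.1473699
```

View pics/tbox.png

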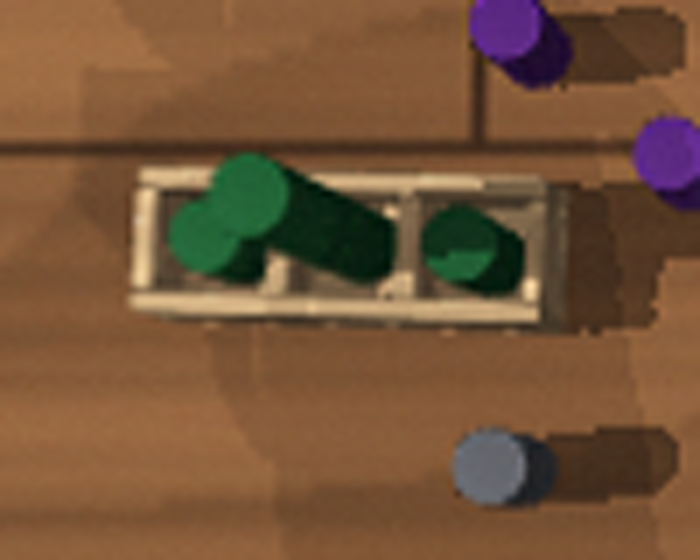

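View pics/tcut.png

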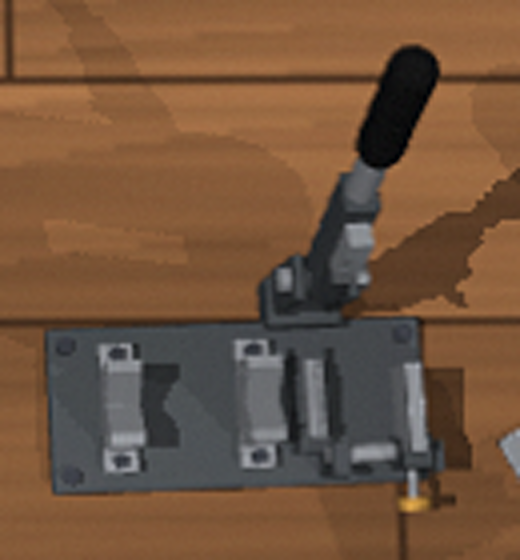

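View pics/sbox.png

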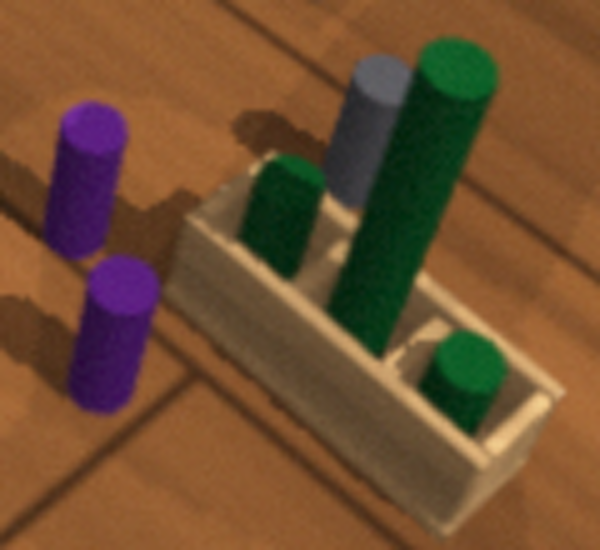

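View pics/scut.png

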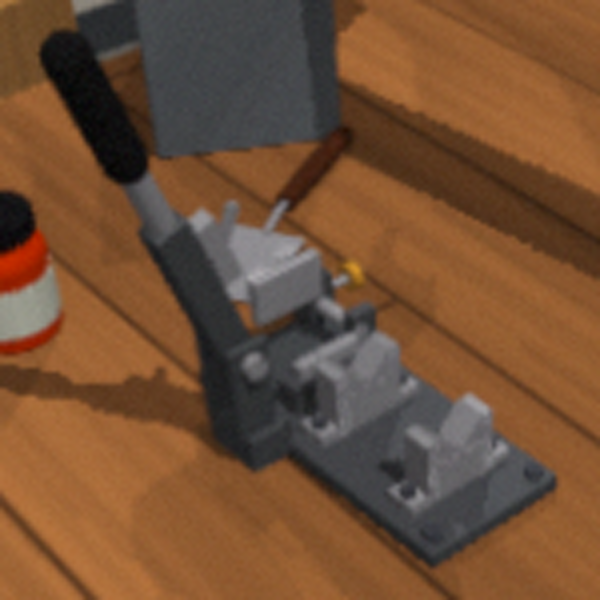

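Run:
```python
from h import *
np.set_printoptions(precision=4,suppress=True)
print(R.from_quat(get_obs()["tool_rot"]).as_matrix())
f=lambda pts,o,s:[(x/s+o[0]-.5+.5/s,y/s+o[1]-.5+.5/s) for x,y in pts]
print("plate",at_z("top",f([(47,332),(418,318),(55,493)],(280,130),4),.014))
print("V1 top edges, V2 (z63)",at_z("top",f([(103,362),(138,362),(110,447),(143,443),(248,356),(285,440)],(280,130),4),.063))
print("stop plate top z83",at_z("top",f([(403,365),(420,364),(408,452),(427,449)],(280,130),4),.083))
print("bar",at_z("top",f([(250,195)],(110,190),7),.198), "stubs",at_z("top",f([(205,237),(460,243)],(110,190),7),.075))
print("box rim",at_z("top",f([(137,170),(545,178),(130,305),(540,318)],(110,190),7),.058))
for n in("top","scene"):
  z=np.load(n+"0.npz");p,d=z["p"].astype(int),z["d"]; C=cloud(n,d)
  m=(C[...,2]>.09)&(C[...,2]<.205)&(abs(C[...,0]-.54)<.04)&(abs(C[...,1]-.26)<.05)
  X=C[m]; print(n,len(X),[ (round(h,3),X[abs(X[:,2]-h)<.01].mean(0)) for h in(.11,.13,.15,.17,.19)])
  m=(C[...,2]>.06)&(C[...,2]<.09)&(abs(C[...,0]-.52)<.06)&(C[...,1]<-.26)&(C[...,1]>-.33); X=C[m]; print("stop",len(X),X.mean(0),X.min(0),X.max(0))
```

```text
[[-0.0003  0.3408 -0.9401]
 [ 0.002  -0.9401 -0.3408]
 [-1.     -0.002  -0.0004]]
plate [[ 0.5832 -0.0737  0.014 ]
 [ 0.5916 -0.322   0.014 ]
 [ 0.4767 -0.0774  0.014 ]]
V1 top edges, V2 (z63) [[ 0.558  -0.1051  0.063 ]
 [ 0.5579 -0.1275  0.063 ]
 [ 0.504  -0.1085  0.063 ]
 [ 0.5065 -0.1295  0.063 ]
 [ 0.5615 -0.1978  0.063 ]
 [ 0.508  -0.2196  0.063 ]]
stop plate top z83 [[ 0.5533 -0.2912  0.083 ]
 [ 0.5539 -0.302   0.083 ]
 [ 0.499  -0.292   0.083 ]
 [ 0.5008 -0.3039  0.083 ]]
bar [[0.5514 0.2711 0.198 ]] stubs [[0.5495 0.3172 0.075 ]
 [0.5472 0.2245 0.075 ]]
box rim [[0.5759 0.3478 0.058 ]
 [0.5726 0.1967 0.058 ]
 [0.5261 0.3485 0.058 ]
 [0.5213 0.1976 0.058 ]]
top 238 [(0.11, array([0.5465, 0.2629, 0.1095])), (0.13, array([0.5469, 0.2631, 0.1301])), (0.15, array([0.5462, 0.2625, 0.1513])), (0.17, array([0.5486, 0.2619, 0.1692])), (0.19, array([0.5502, 0.2706, 0.1959]))]
stop 169 [ 0.5219 -0.2975  0.0756] [ 0.489  -0.3123  0.0602] [ 0.555  -0.2914  0.0876]
scene 793 [(0.11, array([0.5607, 0.277 , 0.1102])), (0.13, array([0.562 , 0.2768, 0.1309])), (0.15, array([0.5611, 0.2766, 0.1498])), (0.17, array([0.5613, 0.2765, 0.1701])), (0.19, array([0.5574, 0.2748, 0.1937]))]
stop 194 [ 0.5287 -0.2952  0.0747] [ 0.4916 -0.3064  0.0604] [ 0.5572 -0.2907  0.087 ]
```

```bash
cat >> h.py <<'E'
def plan(pos,Rm,n=None,vmax=3.9,amax=.97,show=8,obs=None,hold=0.019,pivot=False):
    """rows to target TCP pose; pivot: interpolate grasp point instead of TCP. returns rows"""
    o=obs or get_obs(); p=np.array(o["position"]); A=R.from_quat(o["tool_rot"]); B=R.from_matrix(Rm)
    pos=np.array(pos,float); rv=(A.inv()*B).as_rotvec()
    dist=np.linalg.norm(pos-p)*100; ang=np.degrees(np.abs(rv).max())/6
    n=n or int(max(np.ceil(dist/vmax),np.ceil(ang/amax),1))
    rows=[]; off=np.array([-hold,0,0]) if pivot else np.zeros(3)
    g0=p+A.apply(off); g1=pos+B.apply(off)
    def pose(k):
        s=k/n; Q=A*R.from_rotvec(rv*s); return g0+(g1-g0)*s-Q.apply(off),Q
    for k in range(n):
        P0,Q0=pose(k);P1,Q1=pose(k+1)
        rows.append(np.r_[Q0.inv().apply(P1-P0)*100,np.degrees((Q0.inv()*Q1).as_rotvec())/6].round(2).tolist())
    print("n",n,"dist cm %.2f"%dist,"turn",np.degrees(rv).round(2)); print(rows[:show]); return rows
def frame(x,z):
    x=np.array(x,float);x/=np.linalg.norm(x);z=np.array(z,float);z-=x*(x@z);z/=np.linalg.norm(z);return np.c_[x,np.cross(z,x),z]
CX=np.array([.034,-.9994,0])
E
python3 - <<'E'
from h import *
plan([.53,-.17,.25],frame([0,0,-1],CX))
E
```

```text
n 14 dist cm 52.45 turn [-72.02  -0.09   0.08]
[[-0.2, -2.03, -3.14, -0.86, -0.0, 0.0], [-0.2, -1.74, -3.31, -0.86, -0.0, 0.0], [-0.2, -1.43, -3.46, -0.86, -0.0, 0.0], [-0.2, -1.12, -3.57, -0.86, -0.0, 0.0], [-0.2, -0.79, -3.66, -0.86, -0.0, 0.0], [-0.2, -0.46, -3.71, -0.86, -0.0, 0.0], [-0.2, -0.13, -3.74, -0.86, -0.0, 0.0], [-0.2, 0.21, -3.74, -0.86, -0.0, 0.0]]
```

The candidates are below, with pixels from the scene image:
- **Tall green bar:** (383,230), which is (146,218) in the top image.
- **Green stubs:** (357,232) and (393,265).
- **Grey stub:** (374,212).
- **Purple stubs:** (317,225) and (322,257).

I choose the tall green bar in the middle cell. The close crop confirms it, and its top measures 0.197 m. I'll fly over the cutter first for a close look.

Emit:
send_rows:
  steps:
    - [[-0.2,-2.0,-3.1,-0.86,0,0],[-0.2,-1.7,-3.3,-0.86,0,0],[-0.2,-1.4,-3.5,-0.86,0,0],[-0.2,-1.1,-3.6,-0.86,0,0],[-0.2,-0.8,-3.7,-0.86,0,0],[-0.2,-0.5,-3.7,-0.86,0,0],[-0.2,-0.1,-3.7,-0.86,0,0],[-0.2,0.2,-3.7,-0.86,0,0]]

```text
time: 0.77
position: [0.3922, -0.3452, 0.2332]
tool_rot: [-0.605, -0.367, 0.606, -0.364]
ft_force: [0.7, 0.3, -0.7]
grip_width: 0.087
```

Run:
```python
from h import *
o=get_obs();print(o["time"],o["q"],o["position"])
plan([.53,-.17,.25],frame([0,0,-1],CX))
```

```text
0.7667 [-9.34959316e-01  3.78377250e-01  1.67208459e+00 -1.64350061e-03
  1.09570526e+00 -4.49965905e-01] [ 0.39220403 -0.34521101  0.23316311]
n 6 dist cm 22.35 turn [-29.69  -0.11   0.26]
[[-0.28, 0.67, -3.65, -0.82, -0.0, 0.01], [-0.28, 0.98, -3.58, -0.82, -0.0, 0.01], [-0.28, 1.29, -3.48, -0.82, -0.0, 0.01], [-0.28, 1.59, -3.36, -0.82, -0.0, 0.01], [-0.28, 1.87, -3.21, -0.82, -0.0, 0.01], [-0.28, 2.14, -3.04, -0.82, -0.0, 0.01]]
```

Emit:
send_rows:
  steps:
    - [[-0.3,0.7,-3.6,-0.85,0,0],[-0.3,1.0,-3.6,-0.85,0,0],[-0.3,1.3,-3.5,-0.85,0,0],[-0.3,1.6,-3.4,-0.85,0,0],[-0.3,1.9,-3.2,-0.85,0,0],[-0.3,2.2,-3.0,-0.85,0,0],[0,0,0,0,0,0]]

```text
time: 1.35
position: [0.5348, -0.1511, 0.2503]
tool_rot: [0.479, 0.524, -0.477, 0.517]
ft_force: [-0.2, -0.4, -0.3]
grip_width: 0.0871
```

Run:
```python
from h import *
np.set_printoptions(precision=4,suppress=True)
o=get_obs();print(o["time"],o["q"],o["position"]);T=T_cam("wrist",o)
p,d=camera("wrist"); np.savez("w1.npz",p=p,d=d,T=T); cv2.imwrite("pics/w1.png",p[:,:,::-1])
C=cloud("wrist",d,T)
m=(abs(C[...,2]-.014)<.006)&(abs(C[...,0]-.53)<.1)&(C[...,1]<-.05)&(C[...,1]>-.35); print(m.sum())
```

```text
1.35 [-0.4793  0.4048  1.57    0.0057  1.1754 -0.567 ] [ 0.5348 -0.1511  0.2503]
7642
```

View pics/w1.png

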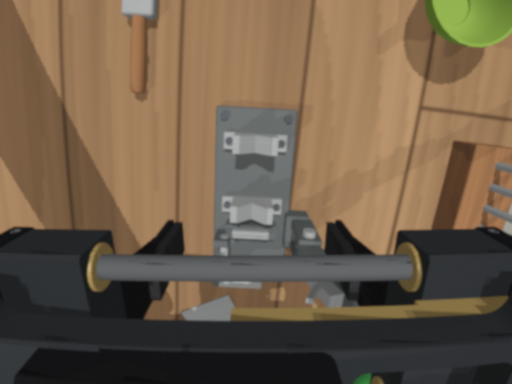

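Run:
```python
from h import *
np.set_printoptions(precision=4,suppress=True)
z=np.load("w1.npz");p,d,T=z["p"],z["d"],z["T"];C=cloud("wrist",d,T)
cv2.imwrite("pics/w1c.png",cv2.resize(p[95:300,205:335],None,fx=3.9,fy=2.9,interpolation=cv2.INTER_CUBIC)[:,:,::-1] if 0 else cv2.resize(p[95:245,205:320],None,fx=4,fy=4,interpolation=cv2.INTER_CUBIC)[:,:,::-1])
for u,v in [(257,125),(150,180),(240,140),(270,140),(256,143),(240,205),(265,205),(250,235)]: print(u,v,C[v,u])
# V tops
m=(C[...,2]>.045)&(C[...,2]<.075)&(abs(C[...,0]-.53)<.04)
for lo,hi in((-.14,-.095),(-.235,-.185)):
    X=C[m&(C[...,1]>lo)&(C[...,1]<hi)]; print(len(X),X.mean(0),X.min(0),X.max(0))
```

```text
257 125 [ 0.533  -0.0955  0.0152]
150 180 [ 0.3825 -0.1886  0.0014]
240 140 [ 0.5139 -0.1122  0.0646]
270 140 [ 0.5496 -0.1092  0.0635]
256 143 [ 0.5334 -0.1162  0.0465]
240 205 [ 0.5197 -0.1968  0.0559]
265 205 [ 0.5523 -0.1953  0.052 ]
250 235 [ 0.5363 -0.2413  0.0486]
853 [ 0.5325 -0.1166  0.0575] [ 0.5054 -0.1288  0.0451] [ 0.5603 -0.1052  0.0657]
797 [ 0.536  -0.2054  0.057 ] [ 0.5085 -0.2192  0.0451] [ 0.5633 -0.195   0.0652]
```

View pics/w1c.png

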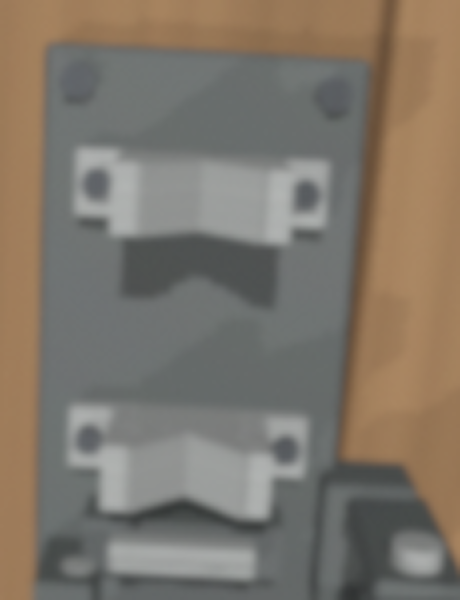

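Run:
```python
from h import *
plan([.55,.25,.36],frame([0,0,-1],[0,-1,0]),n=12)
```

```text
n 12 dist cm 41.81 turn [ 4.75 -0.42  0.43]
[[-0.9, 0.41, -3.34, 0.07, -0.01, 0.01], [-0.9, 0.39, -3.34, 0.07, -0.01, 0.01], [-0.9, 0.37, -3.35, 0.07, -0.01, 0.01], [-0.9, 0.34, -3.35, 0.07, -0.01, 0.01], [-0.9, 0.32, -3.35, 0.07, -0.01, 0.01], [-0.9, 0.3, -3.35, 0.07, -0.01, 0.01], [-0.91, 0.28, -3.35, 0.07, -0.01, 0.01], [-0.91, 0.25, -3.35, 0.07, -0.01, 0.01]]
```

Emit:
send_rows:
  steps:
    - [[-1.2,0.4,-3.3,0.1,0,0],[-1.2,0.4,-3.3,0.1,0,0],[-1.2,0.4,-3.4,0.1,0,0],[-1.2,0.4,-3.4,0.1,0,0],[-1.2,0.3,-3.4,0.1,0,0],[-1.2,0.3,-3.4,0.1,0,0],[-1.2,0.3,-3.4,0.1,0,0],[-1.2,0.2,-3.4,0.1,0,0]]

```text
time: 2.07
position: [0.5468, 0.1138, 0.3433]
tool_rot: [-0.502, -0.499, 0.513, -0.485]
ft_force: [0.1, -0.0, -0.9]
grip_width: 0.0869
```

Run:
```python
from h import *
o=get_obs();print(o["time"],o["q"].round(3),o["position"])
plan([.55,.27,.37],frame([0,1,0],[0,0,-1]),n=16,show=16)
```

```text
2.0667 [0.003 0.328 1.422 0.003 1.416 0.033] [0.54680187 0.11375856 0.34332083]
n 16 dist cm 15.85 turn [-2.48 89.83 -0.25]
[[-0.16, -0.01, -0.98, -0.03, 0.94, -0.0], [-0.07, -0.01, -0.99, -0.03, 0.94, -0.0], [0.03, -0.01, -0.99, -0.03, 0.94, -0.0], [0.13, -0.01, -0.98, -0.03, 0.94, -0.0], [0.22, -0.0, -0.97, -0.03, 0.94, -0.0], [0.32, -0.0, -0.94, -0.03, 0.94, -0.0], [0.41, 0.0, -0.9, -0.03, 0.94, -0.0], [0.49, 0.0, -0.86, -0.03, 0.94, -0.0], [0.57, 0.01, -0.81, -0.03, 0.94, -0.0], [0.65, 0.01, -0.75, -0.03, 0.94, -0.0], [0.72, 0.01, -0.68, -0.03, 0.94, -0.0], [0.78, 0.01, -0.61, -0.03, 0.94, -0.0], [0.84, 0.02, -0.53, -0.03, 0.94, -0.0], [0.89, 0.02, -0.44, -0.03, 0.94, -0.0], [0.93, 0.02, -0.35, -0.03, 0.94, -0.0], [0.96, 0.02, -0.26, -0.03, 0.94, -0.0]]
```

Emit:
send_rows:
  steps:
    - [[-0.6,0,-3.0,0,0.9,0],[-0.3,0,-3.0,0,0.9,0],[0,0,-3.0,0,0.9,0],[0.3,0,-2.0,0,0.9,0],[0.5,0,-2.0,0,0.9,0],[0,0,0,0,0.9,0],[0,0,0,0,0.9,0],[0,0,0,0,0.9,0]]

```text
time: 2.73
position: [0.5518, 0.2517, 0.3738]
tool_rot: [0.662, 0.646, -0.279, 0.261]
ft_force: [-0.2, -0.3, -0.9]
grip_width: 0.0869
```

Run:
```python
from h import *
o=get_obs();print(o["time"],o["q"].round(3),o["position"])
plan([.55,.27,.37],frame([0,1,0],[0,0,-1]),n=9,show=16)
```

```text
2.7333 [-0.14   0.357  1.548  0.792  1.422 -0.303] [0.55179547 0.25166068 0.37378998]
n 9 dist cm 1.88 turn [-1.49 44.81 -1.33]
[[0.17, -0.03, -0.11, -0.03, 0.83, -0.02], [0.18, -0.02, -0.1, -0.03, 0.83, -0.02], [0.19, -0.02, -0.08, -0.03, 0.83, -0.02], [0.2, -0.02, -0.06, -0.03, 0.83, -0.02], [0.2, -0.02, -0.05, -0.03, 0.83, -0.02], [0.21, -0.02, -0.03, -0.03, 0.83, -0.02], [0.21, -0.02, -0.01, -0.03, 0.83, -0.02], [0.21, -0.02, 0.01, -0.03, 0.83, -0.02], [0.21, -0.02, 0.02, -0.03, 0.83, -0.02]]
```

Emit:
send_rows:
  steps:
    - [[0.2,0,0,0,0.95,0],[0.2,0,0,0,0.95,0],[0.2,0,0,0,0.95,0],[0.2,0,0,0,0.95,0],[0.2,0,0,0,0.95,0],[0.2,0,0,0,0.95,0],[0.2,0,0,0,0.95,0],[0.2,0,0,0,0.95,0]]

```text
time: 3.4
position: [0.5568, 0.2507, 0.3678]
tool_rot: [0.728, 0.685, 0.012, -0.019]
ft_force: [-0.6, 0.3, 0.2]
grip_width: 0.0871
```

Run:
```python
from h import *
np.set_printoptions(precision=4,suppress=True)
o=get_obs();print(o["time"],o["q"].round(3),o["position"]); T=T_cam("wrist",o)
p,d=camera("wrist"); np.savez("w2.npz",p=p,d=d,T=T); cv2.imwrite("pics/w2.png",p[:,:,::-1])
p,d=camera("scene"); cv2.imwrite("pics/s2.png",p[:,:,::-1])
plan([.551,.285,.138],frame([0,1,0],[0,0,-1]),n=9,show=16)
```

```text
3.4 [-0.307  0.683  1.777  1.407  1.759 -0.888] [0.5568 0.2507 0.3678]
n 9 dist cm 22.87 turn [-1.11 -2.37 -3.44]
[[0.27, -0.03, 2.53, -0.02, -0.04, -0.06], [0.28, -0.03, 2.52, -0.02, -0.04, -0.06], [0.29, -0.04, 2.52, -0.02, -0.04, -0.06], [0.3, -0.04, 2.52, -0.02, -0.04, -0.06], [0.32, -0.04, 2.52, -0.02, -0.04, -0.06], [0.33, -0.05, 2.52, -0.02, -0.04, -0.06], [0.34, -0.05, 2.52, -0.02, -0.04, -0.06], [0.35, -0.05, 2.52, -0.02, -0.04, -0.06], [0.36, -0.06, 2.51, -0.02, -0.04, -0.06]]
```

View pics/w2.png

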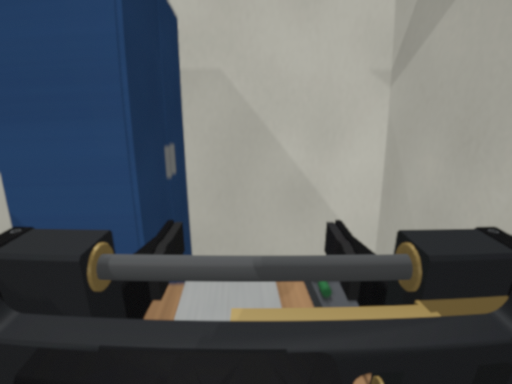

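View pics/s2.png

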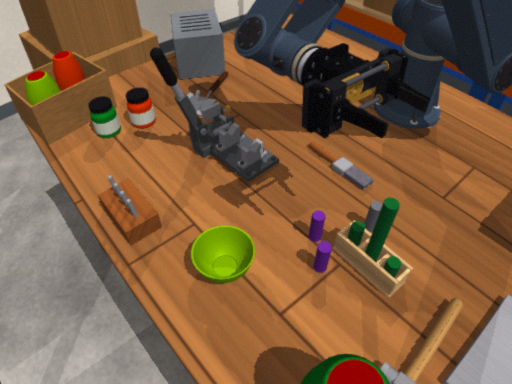

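```bash
cat > fk.py <<'E'
import numpy as np
from scipy.spatial.transform import Rotation as R
from scipy.optimize import least_squares
Q=np.array([[-1.40147957,.528482041,1.43389568,0,1.18139295,-.178480064],[-.934959316,.37837725,1.67208459,-.00164350061,1.09570526,-.449965905],[-.4793,.4048,1.57,.0057,1.1754,-.567],[.003,.328,1.422,.003,1.416,.033],[-.14,.357,1.548,.792,1.422,-.303],[-.307,.683,1.777,1.407,1.759,-.888]])
P=np.array([[.21292939,-.58683359,.22156399],[.39220403,-.34521101,.23316311],[.5348,-.1511,.2503],[.5468,.11376,.34332],[.5518,.25166,.37379],[.5568,.2507,.3678]])
def chain(x,q):
    d1,a1,b,a2,a3x,a3z,L=x
    A=R.from_euler('z',q[0]); p=np.array([0,0,d1])+A.apply([a1,0,0]); pts=[p]
    B=A*R.from_euler('y',q[1]); p=p+B.apply([0,0,a2]); pts.append(p)
    C=B*R.from_euler('y',q[2]); p=p+C.apply([a3x,b,a3z]); pts.append(p)
    D=C*R.from_euler('z',q[3])*R.from_euler('y',q[4]); p=p+D.apply([0,0,L]); pts.append(p)
    return pts,D
if __name__=="__main__":
    f=lambda x:np.concatenate([chain(x,q)[0][-1]-p for q,p in zip(Q,P)])
    s=least_squares(f,[.3,0,.11,.4,0,.4,.25]); print(s.x.round(4),np.abs(s.fun).max())
    for q in Q: pts,D=chain(s.x,q); print(np.round(pts,3).tolist(),D.apply([0,0,1]).round(3))
E
python3 fk.py
```

```text
[ 2.747e-01 -3.000e-04  1.110e-01  5.880e-01  1.143e-01  3.922e-01
  3.056e-01] 0.0001758005572757293
[[-0.0, 0.0, 0.275], [0.05, -0.292, 0.783], [0.213, -0.587, 0.527], [0.213, -0.587, 0.222]] [-0.     0.002 -1.   ]
[[-0.0, 0.0, 0.275], [0.129, -0.174, 0.821], [0.393, -0.346, 0.539], [0.392, -0.345, 0.233]] [-0.004  0.003 -1.   ]
[[-0.0, 0.0, 0.275], [0.205, -0.107, 0.815], [0.536, -0.154, 0.556], [0.535, -0.151, 0.25]] [-0.005  0.009 -1.   ]
[[-0.0, -0.0, 0.275], [0.189, 0.001, 0.831], [0.554, 0.113, 0.649], [0.547, 0.114, 0.343]] [-0.024  0.003 -1.   ]
[[-0.0, 0.0, 0.275], [0.203, -0.029, 0.826], [0.548, 0.035, 0.589], [0.552, 0.252, 0.374]] [ 0.011  0.709 -0.705]
[[-0.0, 0.0, 0.275], [0.353, -0.112, 0.731], [0.538, -0.054, 0.354], [0.557, 0.251, 0.368]] [0.062 0.997 0.044]
```

```bash
cat >> fk.py <<'E'
X=np.array([.2747,-.0003,.111,.588,.1143,.3922,.3056])
lo=np.array([-3.08,-.75,.22,-1.43,0]);hi=np.array([3.08,2.2,2.44,4.57,2.65])
def ik(p,xdir,q0):
    f=lambda q:np.r_[(chain(X,q)[0][-1]-p)*5,chain(X,q)[1].apply([0,0,1])-xdir]
    s=least_squares(f,np.clip(q0[:5],lo+.01,hi-.01),bounds=(lo,hi)); return s.x,np.abs(s.fun).max()
E
python3 - <<'E'
from fk import *
q=Q[-1]
for p,x in [((.551,.291,.30),(0,1,0)),((.551,.291,.14),(0,1,0)),((.551,.291,.25),(0,1,0)),((.551,.15,.25),(0,1,0)),((.551,.1,.3),(0,.7071,-.7071)),((.551,.1,.25),(0,0,-1)),((.534,-.15,.046),(0,0,-1)),((.536,-.2,.046),(0,0,-1))]:
    q,e=ik(np.array(p),np.array(x),q); print(p,x,q.round(3),"%.1e"%e,np.round(chain(X,q)[0][1:3],3).tolist())
E
```

```text
(0.551, 0.291, 0.3) (0, 1, 0) [-0.229  0.788  1.763  1.379  1.698] 4.6e-13 [[0.406, -0.095, 0.689], [0.551, -0.015, 0.3]]
(0.551, 0.291, 0.14) (0, 1, 0) [-0.229  1.087  1.723  1.354  1.645] 7.7e-14 [[0.507, -0.118, 0.548], [0.551, -0.015, 0.14]]
(0.551, 0.291, 0.25) (0, 1, 0) [-0.229  0.88   1.763  1.369  1.68 ] 3.8e-11 [[0.441, -0.103, 0.649], [0.551, -0.015, 0.25]]
(0.551, 0.15, 0.25) (0, 1, 0) [-0.47   0.89   1.708  1.16   1.807] 4.2e-11 [[0.407, -0.207, 0.645], [0.551, -0.156, 0.25]]
(0.551, 0.1, 0.3) (0, 0.7071, -0.7071) [-0.406  0.459  1.603  0.71   1.483] 6.8e-06 [[0.239, -0.103, 0.802], [0.551, -0.116, 0.516]]
(0.551, 0.1, 0.25) (0, 0, -1) [-0.02   0.408  1.566 -0.     1.168] 5.6e-16 [[0.233, -0.005, 0.814], [0.551, 0.1, 0.556]]
(0.534, -0.15, 0.046) (0, 0, -1) [-0.475  0.698  1.742 -0.     0.701] 1.5e-12 [[0.336, -0.173, 0.725], [0.534, -0.15, 0.352]]
(0.536, -0.2, 0.046) (0, 0, -1) [-0.552  0.712  1.697  0.     0.732] 3.5e-13 [[0.327, -0.202, 0.72], [0.536, -0.2, 0.352]]
```

Run:
```python
from h import *
plan([.551,.291,.26],frame([0,1,0],[0,0,-1]),n=6,show=16)
```

```text
n 6 dist cm 11.15 turn [-1.11 -2.37 -3.44]
[[0.58, -0.09, 1.76, -0.03, -0.07, -0.1], [0.6, -0.09, 1.76, -0.03, -0.07, -0.1], [0.61, -0.09, 1.75, -0.03, -0.07, -0.1], [0.62, -0.09, 1.75, -0.03, -0.07, -0.1], [0.64, -0.09, 1.74, -0.03, -0.07, -0.1], [0.65, -0.09, 1.74, -0.03, -0.07, -0.1]]
```

Emit:
send_rows:
  steps:
    - [[0.6,-0.1,1.8,-0.03,-0.08,-0.12],[0.6,-0.1,1.8,-0.03,-0.08,-0.12],[0.6,-0.1,1.8,-0.03,-0.08,-0.12],[0.6,-0.1,1.8,-0.03,-0.08,-0.12],[0.6,-0.1,1.8,-0.03,-0.08,-0.12],[0.7,-0.1,1.7,-0.03,-0.08,-0.12],[0.4,0,0.4,-0.0,0,0]]

```text
time: 4.08
position: [0.5538, 0.289, 0.2523]
tool_rot: [0.702, 0.712, -0.008, 0.015]
ft_force: [-0.1, -0.4, 0.4]
grip_width: 0.087
```

Run:
```python
from h import *
o=get_obs();print(o["time"],o["q"].round(3),o["position"]);print(R.from_quat(o["tool_rot"]).as_matrix().round(4))
plan([.551,.291,.14],frame([0,1,0],[0,0,-1]),n=6,show=16)
```

```text
4.0833 [-0.229  0.86   1.747  1.344  1.664 -1.061] [0.55384295 0.28895652 0.252275  ]
[[-0.0131  0.9999  0.0101]
 [ 0.9993  0.0134 -0.0337]
 [-0.0339  0.0097 -0.9994]]
n 6 dist cm 11.23 turn [0.57 1.94 0.76]
[[0.1, -0.07, 1.87, 0.02, 0.05, 0.02], [0.09, -0.06, 1.87, 0.02, 0.05, 0.02], [0.08, -0.06, 1.87, 0.02, 0.05, 0.02], [0.07, -0.06, 1.87, 0.02, 0.05, 0.02], [0.06, -0.05, 1.87, 0.02, 0.05, 0.02], [0.04, -0.05, 1.87, 0.02, 0.05, 0.02]]
```

Emit:
send_rows:
  steps:
    - [[0.1,-0.1,1.9,0.02,0.07,0.02],[0.1,-0.1,1.9,0.02,0.07,0.02],[0.1,-0.1,1.9,0.02,0.07,0.02],[0.1,0,1.9,0.02,0.06,0.02],[0.1,0,1.5,0.02,0.06,0.02],[0,0,1.0,0.02,0.05,0.02],[0,0,0,0,0,0]]

```text
time: 4.67
position: [0.5565, 0.2895, 0.155]
tool_rot: [0.707, 0.707, 0.003, 0.007]
ft_force: [0.6, -1.0, 0.0]
grip_width: 0.087
```

Run:
```python
from h import *
o=get_obs();print(o["time"],o["q"].round(3),o["position"],o["ft_force"]);print(R.from_quat(o["tool_rot"]).as_matrix().round(4))
plan([.551,.291,.14],frame([0,1,0],[0,0,-1]),n=2,show=16)
for n in("wrist","top","scene"):
    p,d=camera(n); cv2.imwrite(f"pics/g_{n}.png",p[:,:,::-1] if n=="wrist" else cv2.resize((p[150:310,60:260] if n=="top" else p[120:320,250:450]),None,fx=3,fy=3,interpolation=cv2.INTER_CUBIC)[:,:,::-1])
```

```text
4.6667 [-0.23   1.057  1.719  1.354  1.647 -1.228] [0.55651849 0.28945383 0.15504409] [ 0.61154293 -1.01993964  0.04837586]
[[ 3.000e-04  9.999e-01  1.410e-02]
 [ 1.000e+00 -2.000e-04 -5.100e-03]
 [-5.100e-03  1.410e-02 -9.999e-01]]
n 2 dist cm 1.61 turn [ 0.81  0.29 -0.02]
[[0.08, -0.29, 0.75, 0.07, 0.02, -0.0], [0.08, -0.28, 0.75, 0.07, 0.02, -0.0]]
```

View pics/g_scene.png

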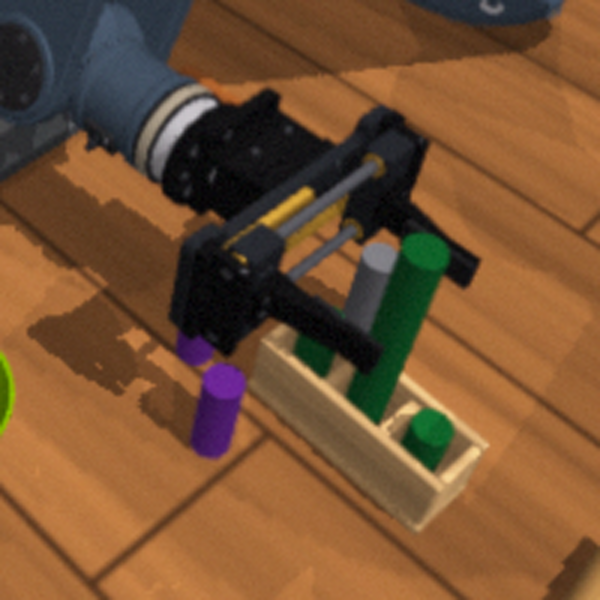

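View pics/g_top.png

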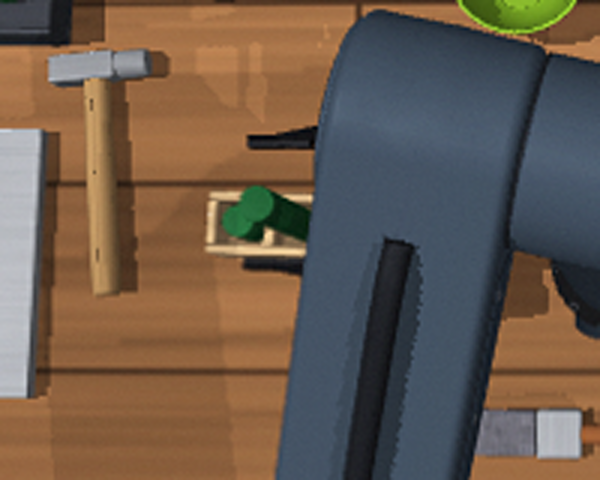

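View pics/g_wrist.png

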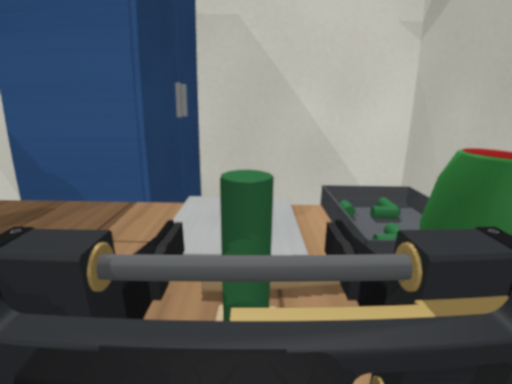

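Emit:
send_rows:
  steps:
    - [[0.1,-0.2,0.8,0.07,0.02,0],[0.1,-0.2,0.8,0.07,0.02,0],[0,0,0.1,0,0,0],[0,0,0,0,0,0]]

```text
time: 5.15
position: [0.5533, 0.2914, 0.142]
tool_rot: [0.707, 0.707, 0.002, 0.002]
ft_force: [-0.0, -1.0, 0.1]
grip_width: 0.0873
```

Run:
```python
from h import *
o=get_obs();print(o["time"],o["position"],o["ft_force"]);
plan([.5515,.291,.14],frame([0,1,0],[0,0,-1]),n=1,show=16)
```

```text
5.15 [0.55328766 0.29142714 0.14200346] [-0.01536887 -1.03111776  0.09293796]
n 1 dist cm 0.27 turn [0.37 0.03 0.  ]
[[-0.04, -0.18, 0.2, 0.06, 0.01, 0.0]]
```

Emit:
send_rows:
  steps:
    - [[0,-0.15,0.1,0.06,0,0],[0,0,0,0,0,0],[0,0,0,0,0,0],[0,0,0,0,0,0],[0,0,0,0,0,0],[0,0,0,0,0,0],[0,0,0,0,0,0],[0,0,0,0,0,0]]
  gripper: 1
  force: 20

```text
time: 5.82
position: [0.5516, 0.2916, 0.1414]
tool_rot: [0.707, 0.707, -0.0, -0.0]
ft_force: [-0.1, -0.4, 0.4]
grip_width: 0.0416
```

Emit:
send_rows:
  steps:
    - [[0,0,0,0,0,0],[0,0,0,0,0,0],[0,0,0,0,0,0],[0,0,0,0,0,0]]
  force: 55

```text
time: 6.15
position: [0.5517, 0.2915, 0.1415]
tool_rot: [0.707, 0.707, -0.0, 0.0]
ft_force: [-0.4, 0.0, -0.1]
grip_width: 0.027
```

Run:
```python
from h import *
o=get_obs();print(o["time"],o["position"],o["ft_force"],o["moment"],o["grip_width"]);print(R.from_quat(o["tool_rot"]).as_matrix().round(4))
```

```text
6.15 [0.5517352  0.29154608 0.14149274] [-0.37824261  0.0266294  -0.07579109] [-0.55343496 -0.10261308 -0.00487039] 0.026985533295006872
[[-1.e-04  1.e+00 -0.e+00]
 [ 1.e+00  1.e-04 -2.e-04]
 [-2.e-04 -0.e+00 -1.e+00]]
```

Emit:
send_rows:
  steps:
    - [[0,0,-0.5,0,0,0],[0,0,-1.0,0,0,0],[0,0,-1.5,0,0,0],[0,0,-1.8,0,0,0],[0,0,-1.8,0,0,0],[0,0,-1.8,0,0,0],[0,0,-1.8,0,0,0],[0,0,-1.8,0,0,0]]

```text
time: 6.82
position: [0.5504, 0.2925, 0.2622]
tool_rot: [0.707, 0.707, -0.007, -0.0]
ft_force: [-0.2, -0.2, -2.2]
grip_width: 0.0271
```

Emit:
send_rows:
  steps:
    - [[0,0,-1.5,0,0,0],[0,0,-0.8,0,0,0],[0,0,0,0,0,0]]

```text
time: 7.07
position: [0.5495, 0.2931, 0.2909]
tool_rot: [0.706, 0.708, -0.006, 0.002]
ft_force: [0.2, 0.9, -2.1]
grip_width: 0.0264
```

Run:
```python
from h import *
o=get_obs();print(o["time"],o["position"],o["ft_force"],o["moment"],o["grip_width"])
p,d=camera("scene"); np.savez("s3.npz",p=p,d=d); cv2.imwrite("pics/l_scene.png",cv2.resize(p[80:320,250:450],None,fx=2.5,fy=2.5)[:,:,::-1])
```

```text
7.0667 [0.54953522 0.29309586 0.29092377] [ 0.23889496  0.92447009 -2.13850436] [-0.93884659 -0.09445729  0.02598381] 0.026412886868067417
```

View pics/l_scene.png

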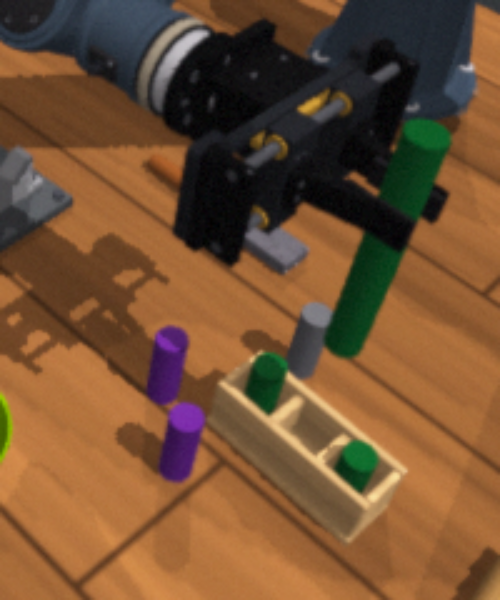

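Run:
```python
from h import *
plan([.55,.14,.30],frame([0,0,-1],CX),n=20,show=20,pivot=True)
```

```text
n 20 dist cm 15.34 turn [ -1.69 -89.3   -1.14]
[[-0.68, -0.0, 0.01, -0.01, -0.74, -0.01], [-0.69, -0.0, 0.07, -0.01, -0.74, -0.01], [-0.69, -0.0, 0.12, -0.01, -0.74, -0.01], [-0.69, -0.0, 0.17, -0.01, -0.74, -0.01], [-0.69, -0.0, 0.23, -0.01, -0.74, -0.01], [-0.68, -0.01, 0.28, -0.01, -0.74, -0.01], [-0.67, -0.01, 0.33, -0.01, -0.74, -0.01], [-0.65, -0.01, 0.38, -0.01, -0.74, -0.01], [-0.63, -0.01, 0.43, -0.01, -0.74, -0.01], [-0.61, -0.01, 0.48, -0.01, -0.74, -0.01], [-0.58, -0.01, 0.52, -0.01, -0.74, -0.01], [-0.55, -0.01, 0.57, -0.01, -0.74, -0.01], [-0.51, -0.01, 0.61, -0.01, -0.74, -0.01], [-0.48, -0.01, 0.65, -0.01, -0.74, -0.01], [-0.44, -0.01, 0.68, -0.01, -0.74, -0.01], [-0.39, -0.02, 0.71, -0.01, -0.74, -0.01], [-0.35, -0.02, 0.74, -0.01, -0.74, -0.01], [-0.3, -0.02, 0.77, -0.01, -0.74, -0.01], [-0.25, -0.02, 0.79, -0.01, -0.74, -0.01], [-0.2, -0.02, 0.81, -0.01, -0.74, -0.01]]
```

Emit:
send_rows:
  steps:
    - [[-0.7,0,0,0,-0.4,0],[-0.7,0,0,0,-0.7,0],[-0.7,0,0.1,0,-0.75,0],[-0.7,0,0.1,0,-0.75,0],[-0.7,0,0.2,0,-0.75,0],[-0.7,0,0.2,0,-0.75,0],[-0.7,0,0.3,0,-0.75,0],[-0.7,0,0.3,0,-0.75,0]]

```text
time: 7.78
position: [0.5448, 0.2312, 0.2795]
tool_rot: [0.668, 0.677, -0.23, 0.207]
ft_force: [-0.8, 0.2, -2.3]
grip_width: 0.0272
```

Emit:
send_rows:
  steps:
    - [[-0.6,0,0.4,0,-0.75,0],[-0.6,0,0.4,0,-0.75,0],[-0.6,0,0.5,0,-0.75,0],[-0.6,0,0.5,0,-0.75,0],[-0.5,0,0.5,0,-0.75,0],[-0.5,0,0.6,0,-0.75,0],[-0.5,0,0.6,0,-0.75,0],[-0.4,0,0.7,0,-0.75,0]]

```text
time: 8.45
position: [0.5378, 0.1656, 0.2803]
tool_rot: [0.552, 0.578, -0.441, 0.408]
ft_force: [1.0, -0.2, -2.5]
grip_width: 0.0266
```

Run:
```python
from h import *
o=get_obs();print(o["time"],o["position"],o["q"].round(3))
plan([.55,.14,.30],frame([0,0,-1],CX),n=6,show=20,pivot=True)
```

```text
8.45 [0.53778125 0.16563086 0.2802637 ] [-0.056  0.391  1.541  0.29   1.298 -0.14 ]
n 6 dist cm 3.46 turn [ -2.33 -16.28   3.14]
[[-0.44, 0.18, 0.32, -0.06, -0.45, 0.09], [-0.42, 0.18, 0.34, -0.06, -0.45, 0.09], [-0.41, 0.19, 0.36, -0.06, -0.45, 0.09], [-0.39, 0.19, 0.38, -0.06, -0.45, 0.09], [-0.38, 0.19, 0.4, -0.06, -0.45, 0.09], [-0.36, 0.19, 0.42, -0.06, -0.45, 0.09]]
```

Emit:
send_rows:
  steps:
    - [[-0.5,0.2,0.3,-0.06,-0.5,0.1],[-0.5,0.2,0.3,-0.06,-0.5,0.1],[-0.5,0.2,0.4,-0.06,-0.5,0.1],[-0.5,0.2,0.4,-0.06,-0.5,0.1],[-0.4,0.2,0.4,-0.06,-0.5,0.1],[-0.4,0.2,0.4,-0.06,-0.4,0.1],[0,0,0,0,0,0]]

```text
time: 9.03
position: [0.542, 0.1407, 0.2953]
tool_rot: [0.477, 0.506, -0.504, 0.512]
ft_force: [-0.7, 0.2, -2.8]
grip_width: 0.0269
```

```bash
cat >> h.py <<'E'
def barfit(n,d,p,lo,hi,T=None):
    C=cloud(n,d,T); q=p.astype(int)
    m=np.all((C>lo)&(C<hi),axis=2)&(q[...,1]>1.6*q[...,0])&(q[...,1]>1.4*q[...,2])&(d>0)
    X=C[m]; return X
def cylfit(X,a0,r=.014):
    from scipy.optimize import least_squares
    c0=X.mean(0); a0=np.array(a0,float); a0/=np.linalg.norm(a0)
    u=np.cross(a0,[0,0,1.]) if abs(a0[2])<.9 else np.cross(a0,[1.,0,0]); u/=np.linalg.norm(u); w=np.cross(a0,u)
    def un(x): a=a0+x[2]*u+x[3]*w; return c0+x[0]*u+x[1]*w, a/np.linalg.norm(a)
    def f(x): c,a=un(x); v=X-c; return np.linalg.norm(v-np.outer(v@a,a),axis=1)-r
    cam=None
    best=min((least_squares(f,[i,j,0,0],loss="soft_l1",f_scale=.002) for i in(-.01,.01) for j in(-.01,.01)),key=lambda s:s.cost)
    c,a=un(best.x); t=(X-c)@a; return c,a,np.percentile(t,[0.5,99.5]),np.sqrt((f(best.x)**2).mean()),len(X)
E
python3 - <<'E'
from h import *
np.set_printoptions(precision=4,suppress=True)
o=get_obs();print(o["time"],o["position"],o["ft_force"]);print(R.from_quat(o["tool_rot"]).as_matrix().round(4))
for n in("scene","top"):
    p,d=camera(n); np.savez(n+"4.npz",p=p,d=d); cv2.imwrite(f"pics/r_{n}.png",p[:,:,::-1])
    X=barfit(n,d,p,[.5,-.1,.25],[.62,.32,.36])
    if len(X)>30:
        c,a,t,e,N=cylfit(X,[0,1,0]); print(n,c,a,t,e,N,"ends",c+a*t[0],c+a*t[1])
plan([.55,.14,.30],frame([0,0,-1],CX),n=2,show=20,pivot=True)
E
```

```text
9.0333 [0.542  0.1407 0.2953] [-0.7464  0.2379 -2.7618]
[[-0.0216  0.9991  0.0376]
 [-0.0337  0.0368 -0.9988]
 [-0.9992 -0.0228  0.0329]]
scene [0.5409 0.1415 0.3159] [-0.0367  0.9992 -0.0186] [-0.1307  0.0562] 0.002931040495526633 733 ends [0.5457 0.0109 0.3183] [0.5388 0.1976 0.3148]
top [0.5446 0.0609 0.3142] [-0.0405  0.999  -0.0174] [-0.0522  0.0525] 0.0013198262316134527 701 ends [0.5467 0.0088 0.3151] [0.5425 0.1134 0.3133]
n 2 dist cm 1.00 turn [0.12 1.79 1.41]
[[-0.28, 0.41, 0.04, 0.01, 0.15, 0.12], [-0.28, 0.42, 0.03, 0.01, 0.15, 0.12]]
```

View pics/r_scene.png

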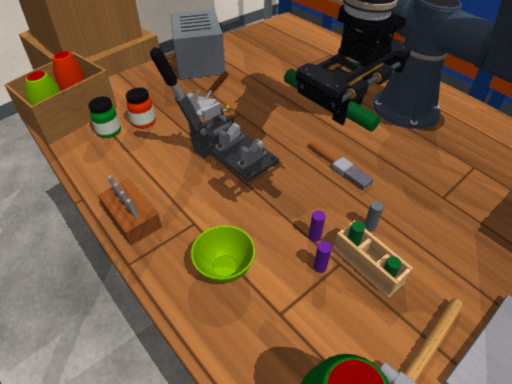

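```bash
cat >> h.py <<'E'
C0=np.array([.5344,-.1621,.065]); CY=np.array([.9994,.034,0])
def tgt(gx,dz,slope=.0143,dy=0,yaw=0):
    """grasp at cutter x=gx, dz above seated axis"""
    cx=CX+yaw*CY; x=np.array([0,0,-1.])+slope*cx; F=frame(x,cx+np.array([0,0,slope]))
    return C0+CX*gx+CY*dy+np.array([0,0,dz])+F[:,0]*.019,F
E
python3 - <<'E'
from h import *
plan(*tgt(-.017,.08),n=10,show=20,pivot=True)
E
```

```text
n 10 dist cm 33.18 turn [0.13 0.97 1.41]
[[1.78, -0.14, 2.8, 0.0, 0.02, 0.02], [1.77, -0.14, 2.8, 0.0, 0.02, 0.02], [1.77, -0.15, 2.8, 0.0, 0.02, 0.02], [1.76, -0.15, 2.81, 0.0, 0.02, 0.02], [1.76, -0.15, 2.81, 0.0, 0.02, 0.02], [1.75, -0.16, 2.81, 0.0, 0.02, 0.02], [1.75, -0.16, 2.82, 0.0, 0.02, 0.02], [1.74, -0.16, 2.82, 0.0, 0.02, 0.02], [1.74, -0.17, 2.82, 0.0, 0.02, 0.02], [1.73, -0.17, 2.82, 0.0, 0.02, 0.02]]
```

Emit:
send_rows:
  steps:
    - [[0.6,-0.1,1.5,0,0.02,0.03],[1.0,-0.1,2.5,0,0.02,0.03],[1.2,-0.1,2.9,0,0.02,0.03],[1.2,-0.1,2.9,0,0.02,0.03],[1.2,-0.1,2.9,0,0.02,0.03],[1.2,-0.1,2.9,0,0.02,0.03],[1.2,-0.1,2.9,0,0.02,0.03],[1.2,-0.1,2.9,0,0.02,0.03]]

```text
time: 9.8
position: [0.5362, -0.0769, 0.2023]
tool_rot: [0.489, 0.513, -0.491, 0.507]
ft_force: [0.7, 0.3, -2.2]
grip_width: 0.0266
```

Run:
```python
from h import *
o=get_obs();print(o["time"],o["position"])
plan(*tgt(-.017,.08),n=5,show=20,pivot=True)
```

```text
9.8 [ 0.53622606 -0.07692507  0.20231415]
n 5 dist cm 10.25 turn [ 0.36 -1.04  0.45]
[[1.52, -0.09, 1.37, 0.01, -0.03, 0.01], [1.53, -0.09, 1.37, 0.01, -0.03, 0.01], [1.53, -0.09, 1.36, 0.01, -0.03, 0.01], [1.54, -0.09, 1.36, 0.01, -0.03, 0.01], [1.54, -0.09, 1.35, 0.01, -0.03, 0.01]]
```

Emit:
send_rows:
  steps:
    - [[1.4,-0.1,1.4,0.01,-0.03,0.02],[1.4,-0.1,1.4,0.01,-0.03,0.02],[1.4,-0.1,1.4,0.01,-0.03,0.01],[1.4,-0.1,1.3,0.01,-0.03,0.01],[1.3,0,1.0,0.01,-0.03,0.01],[0.3,0,0.4,0,0,0],[0,0,0,0,0,0]]

```text
time: 10.38
position: [0.5269, -0.1577, 0.1192]
tool_rot: [0.493, 0.507, -0.5, 0.5]
ft_force: [0.1, 0.3, -2.2]
grip_width: 0.0267
```

Run:
```python
from h import *
np.set_printoptions(precision=4,suppress=True)
o=get_obs();print(o["time"],o["position"],o["ft_force"]);Rm=R.from_quat(o["tool_rot"]).as_matrix();print(Rm.round(4)); g=o["position"]-.019*Rm[:,0]; print("grasp",g)
T=T_cam("wrist",o)
for n in("scene","top","wrist"):
    p,d=camera(n); np.savez(n+"5.npz",p=p,d=d,T=T); cv2.imwrite(f"pics/v_{n}.png",cv2.resize(p[60:210,150:350],None,fx=4,fy=4)[:,:,::-1] if n=="scene" else p[:,:,::-1])
    X=barfit(n,d,p,[.49,-.32,.11],[.58,0,.19],T if n=="wrist" else None)
    if len(X)>30:
        c,a,t,e,N=cylfit(X,[0,1,0]); print(n,c,a,t,e,N,"ends",c+a*t[0],c+a*t[1], "at g",c+a*((g-c)@a))
plan(*tgt(-.017,.08),n=1,show=20,pivot=True)
```

```text
10.3833 [ 0.5269 -0.1577  0.1192] [ 0.0976  0.2798 -2.1824]
[[-0.0143  0.9998  0.0147]
 [ 0.0008  0.0147 -0.9999]
 [-0.9999 -0.0142 -0.001 ]]
grasp [ 0.5272 -0.1577  0.1382]
scene [ 0.5259 -0.13    0.1396] [-0.0235  0.9996 -0.0125] [-0.0839  0.0302] 0.0069655056797493205 286 ends [ 0.5278 -0.2138  0.1406] [ 0.5252 -0.0998  0.1392] at g [ 0.5265 -0.1577  0.1399]
top [ 0.5259 -0.1093  0.1375] [ 0.1711  0.9517 -0.2548] [-0.0129  0.0072] 0.002291517969102066 83 ends [ 0.5237 -0.1216  0.1408] [ 0.5271 -0.1024  0.1357] at g [ 0.518  -0.1531  0.1493]
wrist [ 0.5271 -0.1327  0.1384] [-0.013   0.9998  0.0123] [-0.0522  0.033 ] 0.0014146076264717263 6679 ends [ 0.5278 -0.1849  0.1378] [ 0.5267 -0.0997  0.1388] at g [ 0.5274 -0.1577  0.1381]
n 1 dist cm 1.38 turn [-0.98 -0.8   0.68]
[[-0.53, 0.62, -1.11, -0.16, -0.13, 0.11]]
```

View pics/v_scene.png

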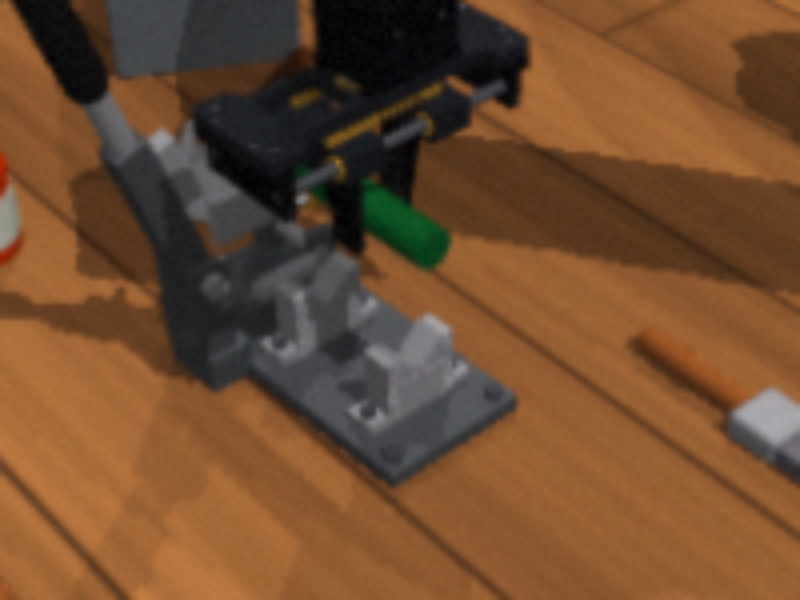

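View pics/v_wrist.png

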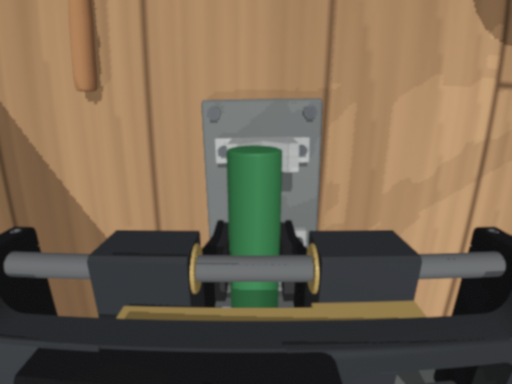

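Emit:
send_rows:
  steps:
    - [[0,0.3,-0.6,-0.08,-0.06,0.05],[0,0.3,-0.6,-0.08,-0.06,0.05],[0,0.1,0,0,0,0],[0,0,0,0,0,0]]

```text
time: 10.87
position: [0.5368, -0.141, 0.1237]
tool_rot: [0.488, 0.505, -0.493, 0.514]
ft_force: [0.1, 0.6, -1.8]
grip_width: 0.0265
```

```bash
cat >> h.py <<'E'
def st():
    o=get_obs();Rm=R.from_quat(o["tool_rot"]).as_matrix(); g=o["position"]-.019*Rm[:,0]-C0
    print("t %.2f"%o["time"],"grasp in cutter mm",np.round([g@CX*1e3,g@CY*1e3,g[2]*1e3],2),"toolz slope %.4f yaw %.4f"%(Rm[2,2],Rm[:,2]@CY),"roll %.4f"%Rm[2,1],"F",o["ft_force"].round(2),"M",o["moment"].round(3),"w %.4f"%o["grip_width"])
E
python3 - <<'E'
from h import *
st()
plan(*tgt(-.017,.03,slope=.0125),n=3,show=20,pivot=True)
E
```

```text
t 10.87 grasp in cutter mm [-21.25   3.    77.67] toolz slope 0.0151 yaw 0.0041 roll 0.0042 F [ 0.11  0.56 -1.8 ] M [ 0.072 -0.075  0.008] w 0.0265
n 3 dist cm 4.80 turn [ 0.23  0.15 -0.25]
[[1.59, -0.11, 0.12, 0.01, 0.01, -0.01], [1.59, -0.11, 0.12, 0.01, 0.01, -0.01], [1.59, -0.11, 0.12, 0.01, 0.01, -0.01]]
```

Emit:
send_rows:
  steps:
    - [[0.8,-0.1,0.1,0.01,0,0],[0.8,-0.1,0.1,0.01,0,0],[0.8,0,0.1,0.01,0,0],[0.8,0,0.1,0,0,0],[0.8,0,0,0,0,0],[0.4,0,0,0,0,0],[0,0,0,0,0,0],[0,0,0,0,0,0]]

```text
time: 11.53
position: [0.5348, -0.1452, 0.0744]
tool_rot: [0.488, 0.505, -0.494, 0.513]
ft_force: [0.3, 0.1, -2.5]
grip_width: 0.027
```

Run:
```python
from h import *
np.set_printoptions(precision=4,suppress=True)
st()
o=get_obs();T=T_cam("wrist",o);n="wrist"
Rm=R.from_quat(o["tool_rot"]).as_matrix(); g=o["position"]-.019*Rm[:,0]
p,d=camera(n); cv2.imwrite("pics/v2.png",cv2.resize(p[80:240,170:350],None,fx=4,fy=3.75)[:,:,::-1])
X=barfit(n,d,p,[.49,-.32,.065],[.58,0,.13],T)
c,a,t,e,N=cylfit(X,[0,1,0]); print(n,c,a,t,e,N,"end+",c+a*t[1], "at g",c+a*((g-c)@a)-g)
C=cloud("wrist",d,T);q=p.astype(int)
m=(C[...,2]>.05)&(C[...,2]<.067)&(abs(C[...,0]-.53)<.04)&(C[...,1]>-.14)&(C[...,1]<-.095)&(q[...,1]<1.3*q[...,0])
Y=C[m]; print("V1",len(Y),Y.min(0),Y.max(0))
plan(*tgt(-.017,.012,slope=.0125),n=3,show=20,pivot=True)
p,d=camera("scene"); cv2.imwrite("pics/v2s.png",cv2.resize(p[60:210,150:350],None,fx=4,fy=4)[:,:,::-1])
```

```text
t 11.53 grasp in cutter mm [-17.17   0.91  28.43] toolz slope 0.0146 yaw 0.0025 roll 0.0031 F [ 0.26  0.07 -2.51] M [ 0.018 -0.106 -0.005] w 0.0270
wrist [ 0.5341 -0.1196  0.0932] [-0.0354  0.9994 -0.0029] [-0.0524  0.0327] 0.0014422406668988693 6673 end+ [ 0.533  -0.0869  0.0931] at g [ 0.0003  0.     -0.0001]
V1 1224 [ 0.5051 -0.1293  0.05  ] [ 0.5599 -0.1049  0.0659]
n 3 dist cm 1.66 turn [ 0.14  0.12 -0.18]
[[0.55, -0.03, -0.0, 0.01, 0.01, -0.01], [0.55, -0.03, -0.0, 0.01, 0.01, -0.01], [0.55, -0.03, -0.0, 0.01, 0.01, -0.01]]
```

View pics/v2.png

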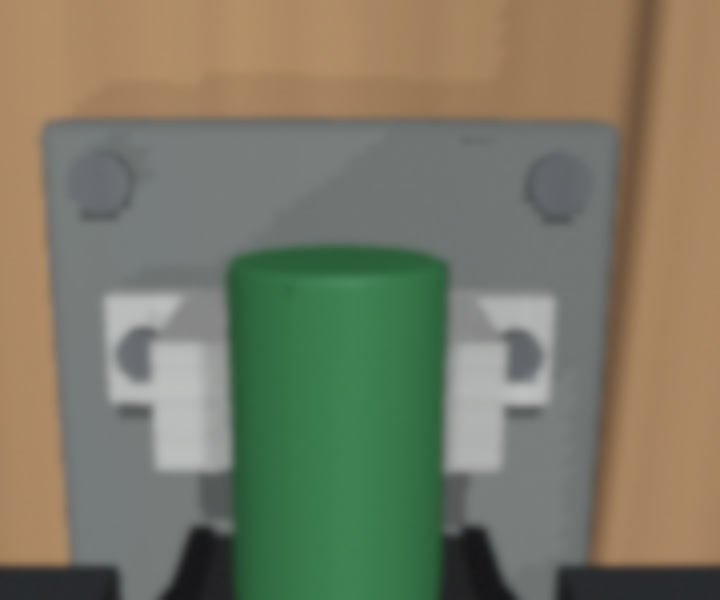

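View pics/v2s.png

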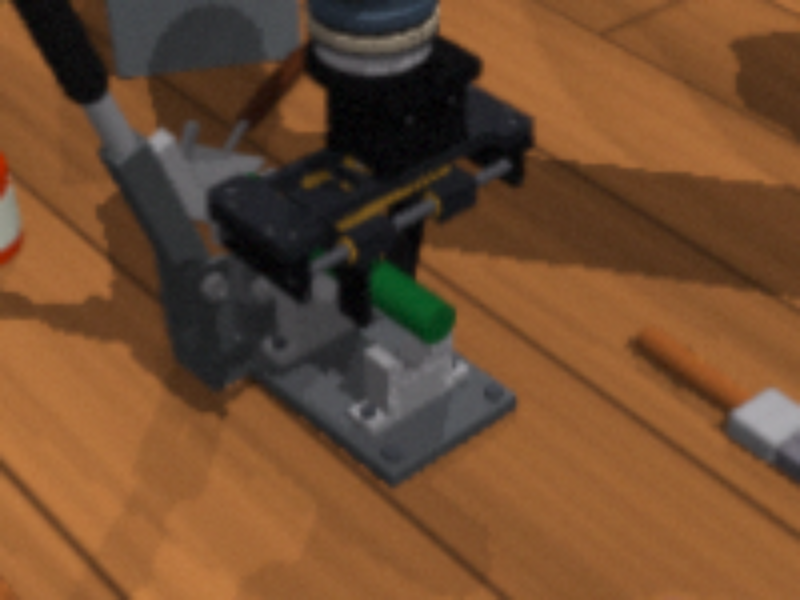

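Emit:
send_rows:
  steps:
    - [[0.4,-0.1,0,0.01,0,-0.01],[0.5,0,0,0.01,0,-0.01],[0.5,0,0,0.01,0,-0.01],[0.3,0,0,0,0,0],[0,0,0,0,0,0],[0,0,0,0,0,0]]

```text
time: 12.13
position: [0.5352, -0.146, 0.0575]
tool_rot: [0.488, 0.503, -0.495, 0.513]
ft_force: [0.1, -0.4, -2.3]
grip_width: 0.0267
```

Run:
```python
from h import *
st()
plan(*tgt(-.017,.002,slope=.0135,dy=-.0003),n=4,show=20,pivot=True)
```

```text
t 12.13 grasp in cutter mm [-16.34   1.26  11.46] toolz slope 0.0166 yaw -0.0009 roll 0.0035 F [ 0.14 -0.41 -2.26] M [ 0.105 -0.09  -0.017] w 0.0267
n 4 dist cm 0.96 turn [-0.05  0.18 -0.2 ]
[[0.24, -0.04, -0.02, -0.0, 0.01, -0.01], [0.24, -0.04, -0.02, -0.0, 0.01, -0.01], [0.24, -0.04, -0.02, -0.0, 0.01, -0.01], [0.24, -0.04, -0.02, -0.0, 0.01, -0.01]]
```

Emit:
send_rows:
  steps:
    - [[0.2,-0.1,0,0,0.03,-0.03],[0.2,-0.05,0,0,0,0],[0.2,0,0,0,0,0],[0.1,0,0,0,0,0],[0,0,0,0,0,0],[0,0,0,0,0,0]]

```text
time: 12.63
position: [0.5338, -0.1463, 0.0499]
tool_rot: [0.488, 0.505, -0.495, 0.512]
ft_force: [1.1, 0.0, -2.4]
grip_width: 0.0267
```

Run:
```python
from h import *
st()
plan(*tgt(-.017,.002,slope=.0135,dy=-.0003),n=4,show=20,pivot=True)
```

```text
t 12.63 grasp in cutter mm [-16.03  -0.08   3.93] toolz slope 0.0134 yaw -0.0007 roll 0.0005 F [ 1.09  0.03 -2.41] M [ 0.088 -0.106  0.015] w 0.0267
n 4 dist cm 0.22 turn [-0.04 -0.   -0.03]
[[0.05, -0.01, -0.02, -0.0, -0.0, -0.0], [0.05, -0.01, -0.02, -0.0, -0.0, -0.0], [0.05, -0.01, -0.02, -0.0, -0.0, -0.0], [0.05, -0.01, -0.02, -0.0, -0.0, -0.0]]
```

Now small steps until contact, watching the force.

Emit:
send_rows:
  steps:
    - [[0.1,0,0,0,0,0],[0.1,0,0,0,0,0],[0,0,0,0,0,0],[0,0,0,0,0,0]]

```text
time: 12.97
position: [0.534, -0.1464, 0.048]
tool_rot: [0.489, 0.504, -0.495, 0.512]
ft_force: [0.8, -0.1, -1.3]
grip_width: 0.027
```

```bash
python3 -c "
from h import *
st()"
```

```text
t 12.97 grasp in cutter mm [-15.93   0.12   1.96] toolz slope 0.0137 yaw -0.0007 roll 0.0010 F [ 0.83 -0.08 -1.35] M [ 0.071 -0.114  0.006] w 0.0270
```

Emit:
send_rows:
  steps:
    - [[0.1,0,0,0,0,0],[0,0,0,0,0,0],[0,0,0,0,0,0]]

```text
time: 13.22
position: [0.534, -0.1464, 0.047]
tool_rot: [0.488, 0.504, -0.495, 0.512]
ft_force: [-0.8, 0.6, -2.3]
grip_width: 0.027
```

```bash
python3 -c "
from h import *
st()"
```

```text
t 13.22 grasp in cutter mm [-15.93   0.08   1.02] toolz slope 0.0137 yaw -0.0007 roll 0.0010 F [-0.77  0.57 -2.3 ] M [ 0.077 -0.089 -0.004] w 0.0270
```

Emit:
send_rows:
  steps:
    - [[0.07,0,0,0,0,0],[0,0,0,0,0,0],[0,0,0,0,0,0]]

```text
time: 13.47
position: [0.5336, -0.1464, 0.0466]
tool_rot: [0.488, 0.505, -0.495, 0.512]
ft_force: [0.4, 0.3, -2.0]
grip_width: 0.0274
```

```bash
python3 -c "
from h import *
st()"
```

```text
t 13.47 grasp in cutter mm [-15.95  -0.28   0.63] toolz slope 0.0137 yaw -0.0006 roll 0.0004 F [ 0.43  0.27 -2.04] M [ 0.058 -0.067 -0.049] w 0.0274
```

Emit:
send_rows:
  steps:
    - [[0.05,0,0,0,0,0],[0,0,0,0,0,0],[0,0,0,0,0,0]]

```text
time: 13.72
position: [0.5335, -0.1464, 0.0465]
tool_rot: [0.488, 0.505, -0.495, 0.512]
ft_force: [-0.7, 0.0, -2.1]
grip_width: 0.0269
```

```bash
python3 -c "
from h import *
st()"
```

```text
t 13.72 grasp in cutter mm [-15.95  -0.41   0.45] toolz slope 0.0137 yaw -0.0008 roll 0.0004 F [-0.72  0.02 -2.05] M [0.056 0.025 0.039] w 0.0269
```

Emit:
send_rows:
  steps:
    - [[0.06,0,0,0,0,0],[0,0,0,0,0,0],[0,0,0,0,0,0]]

```text
time: 13.97
position: [0.5335, -0.1465, 0.0465]
tool_rot: [0.488, 0.505, -0.495, 0.512]
ft_force: [-0.6, -0.3, -0.3]
grip_width: 0.0267
```

```bash
python3 -c "
from h import *
st()"
```

```text
t 13.97 grasp in cutter mm [-15.93  -0.42   0.45] toolz slope 0.0139 yaw -0.0009 roll 0.0005 F [-0.59 -0.34 -0.34] M [0.065 0.011 0.015] w 0.0267
```

Emit:
send_rows:
  steps:
    - [[0.06,0,0,0,0,0],[0,0,0,0,0,0],[0,0,0,0,0,0]]

```text
time: 14.22
position: [0.5334, -0.1465, 0.0464]
tool_rot: [0.488, 0.504, -0.495, 0.512]
ft_force: [-0.1, 0.2, 0.7]
grip_width: 0.0269
```

```bash
python3 -c "
from h import *
st()
np.set_printoptions(precision=4,suppress=True)
o=get_obs();T=T_cam('wrist',o);n='wrist'
p,d=camera(n)
X=barfit(n,d,p,[.49,-.32,.03],[.58,0,.13],T)
c,a,t,e,N=cylfit(X,[0,1,0]); print(n,c,a,t,e,N,'end+',c+a*t[1])"
```

```text
t 14.22 grasp in cutter mm [-15.93  -0.44   0.41] toolz slope 0.0140 yaw -0.0010 roll 0.0006 F [-0.11  0.23  0.72] M [ 0.071  0.073 -0.057] w 0.0269
wrist [ 0.5329 -0.1209  0.0652] [-0.0309  0.9995 -0.0029] [-0.0526  0.0327] 0.0014489146608008714 6672 end+ [ 0.5319 -0.0882  0.0651]
```

Emit:
send_rows:
  steps:
    - [[0,0,0,0,0,0],[0,0,0,0,0,0],[0,0,0,0,0,0],[0,0,0,0,0,0],[0,0,0,0,0,0]]
  force: 3

```text
time: 14.68
position: [0.5333, -0.1465, 0.0462]
tool_rot: [0.488, 0.505, -0.495, 0.512]
ft_force: [-0.5, -0.3, 0.5]
grip_width: 0.0279
```

```bash
cat > chk.py <<'E'
from h import *
st()
np.set_printoptions(precision=4,suppress=True)
o=get_obs();T=T_cam('wrist',o);n='wrist'
p,d=camera(n)
X=barfit(n,d,p,[.49,-.32,.03],[.58,0,.13],T)
c,a,t,e,N=cylfit(X,[0,1,0]); E=c+a*t[1]-C0; print(n,c,a,t,e,N,'end+',c+a*t[1],"end in cutter mm",E@CX*1e3,E@CY*1e3)
E
python3 chk.py
```

```text
t 14.68 grasp in cutter mm [-15.92  -0.54   0.19] toolz slope 0.0140 yaw -0.0008 roll 0.0002 F [-0.47 -0.31  0.46] M [ 0.043  0.069 -0.02 ] w 0.0279
wrist [ 0.5329 -0.1208  0.0652] [-0.0288  0.9996  0.0001] [-0.0527  0.0326] 0.001443440342624894 6688 end+ [ 0.532  -0.0882  0.0652] end in cutter mm -73.91133158724705 0.10244106390618464
```

Emit:
send_rows:
  steps:
    - [[0,0,0.15,0,0,0],[0,0,0.2,0,0,0],[0,0,0.2,0,0,0],[0,0,0.2,0,0,0],[0,0,0.1,0,0,0],[0,0,0,0,0,0],[0,0,0,0,0,0]]

```text
time: 15.32
position: [0.5336, -0.1543, 0.0462]
tool_rot: [0.489, 0.505, -0.495, 0.511]
ft_force: [-0.7, 2.1, 0.8]
grip_width: 0.0275
```

```bash
python3 chk.py
```

```text
t 15.32 grasp in cutter mm [-8.01 -0.56  0.19] toolz slope 0.0115 yaw -0.0017 roll -0.0001 F [-0.7   2.12  0.84] M [ 0.363 -0.009 -0.028] w 0.0275
wrist [ 0.5332 -0.1288  0.0652] [-0.0284  0.9996  0.0003] [-0.0525  0.0327] 0.0014391006647564348 6703 end+ [ 0.5322 -0.0961  0.0652] end in cutter mm -66.05029557366124 0.08200931875359668
```

Emit:
send_rows:
  steps:
    - [[0,0,0.1,0,0,0],[0,0,0.1,0,0,0],[0,0,0.1,0,0,0],[0,0,0,0,0,0],[0,0,0,0,0,0]]

```text
time: 15.78
position: [0.5337, -0.1576, 0.0462]
tool_rot: [0.489, 0.505, -0.495, 0.511]
ft_force: [-0.0, 2.1, 0.8]
grip_width: 0.0276
```

```bash
python3 chk.py
python3 - <<'E'
from h import *
p,d=camera("top"); cv2.imwrite("pics/t6.png",cv2.resize(p[170:280,280:410],None,fx=5,fy=5,interpolation=cv2.INTER_CUBIC)[:,:,::-1])
E
```

```text
t 15.78 grasp in cutter mm [-4.77 -0.58  0.18] toolz slope 0.0116 yaw -0.0014 roll -0.0001 F [-0.03  2.13  0.75] M [ 0.281 -0.023 -0.01 ] w 0.0276
wrist [ 0.5333 -0.132   0.0652] [-0.0293  0.9996  0.0005] [-0.0525  0.0327] 0.0014415796438489621 6697 end+ [ 0.5323 -0.0993  0.0652] end in cutter mm -62.81624342060623 0.0443487084992965
```

View pics/t6.png

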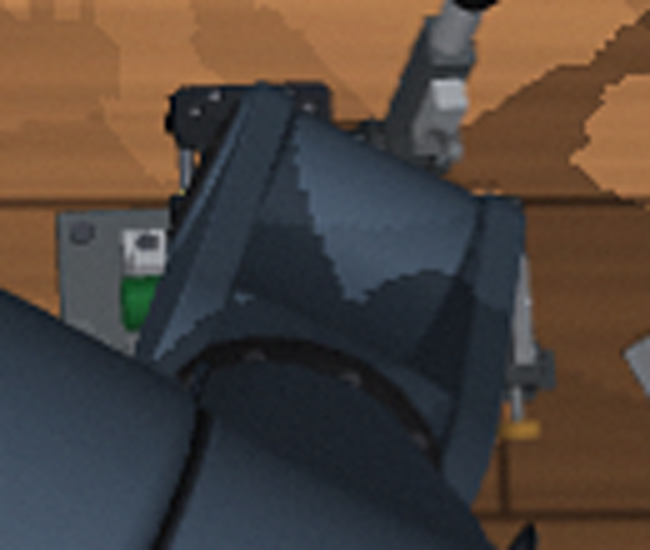

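Emit:
send_rows:
  steps:
    - [[0,0,0.08,0,0,0],[0,0,0,0,0,0],[0,0,0,0,0,0]]

```text
time: 16.13
position: [0.5337, -0.1585, 0.0462]
tool_rot: [0.489, 0.505, -0.495, 0.511]
ft_force: [-0.2, 1.8, 0.3]
grip_width: 0.0276
```

```bash
python3 chk.py
```

```text
t 16.13 grasp in cutter mm [-3.84 -0.59  0.19] toolz slope 0.0119 yaw -0.0011 roll -0.0001 F [-0.2   1.76  0.35] M [ 0.324  0.026 -0.025] w 0.0276
wrist [ 0.5333 -0.133   0.0652] [-0.0292  0.9996  0.0002] [-0.0524  0.0327] 0.0014408219204342513 6683 end+ [ 0.5323 -0.1002  0.0652] end in cutter mm -61.884043734068506 0.027618525068433285
```

Emit:
send_rows:
  steps:
    - [[0,0,0.08,0,0,0],[0,0,0,0,0,0],[0,0,0,0,0,0]]

```text
time: 16.43
position: [0.5337, -0.1594, 0.0462]
tool_rot: [0.489, 0.505, -0.495, 0.511]
ft_force: [-0.2, 2.2, 0.6]
grip_width: 0.0279
```

```bash
python3 chk.py
```

```text
t 16.43 grasp in cutter mm [-2.98 -0.59  0.19] toolz slope 0.0119 yaw -0.0010 roll -0.0001 F [-0.17  2.21  0.62] M [ 0.296 -0.005 -0.021] w 0.0279
wrist [ 0.5333 -0.1338  0.0652] [-0.0294  0.9996  0.0004] [-0.0526  0.0327] 0.0014290892585464817 6691 end+ [ 0.5323 -0.1011  0.0652] end in cutter mm -61.009766119917806 0.021460608571100902
```

Emit:
send_rows:
  steps:
    - [[0,0,0.07,0,0,0],[0,0,0,0,0,0],[0,0,0,0,0,0]]

```text
time: 16.73
position: [0.5337, -0.1597, 0.0462]
tool_rot: [0.489, 0.505, -0.495, 0.511]
ft_force: [0.7, 2.5, -0.5]
grip_width: 0.028
```

```bash
python3 chk.py
```

```text
t 16.73 grasp in cutter mm [-2.59 -0.58  0.17] toolz slope 0.0114 yaw -0.0010 roll -0.0002 F [ 0.75  2.51 -0.53] M [ 0.265 -0.033 -0.043] w 0.0280
wrist [ 0.5333 -0.1342  0.0652] [-0.0291  0.9996 -0.0002] [-0.0526  0.0328] 0.0014286123199809704 6686 end+ [ 0.5324 -0.1014  0.0652] end in cutter mm -60.69008367444697 0.04832201982991911
```

Emit:
send_rows:
  steps:
    - [[0,0,0.05,0,0,0],[0,0,0,0,0,0],[0,0,0,0,0,0]]

```text
time: 17.03
position: [0.5337, -0.1598, 0.0462]
tool_rot: [0.489, 0.506, -0.494, 0.511]
ft_force: [-1.0, 1.9, 0.2]
grip_width: 0.0277
```

```bash
python3 chk.py
```

```text
t 17.03 grasp in cutter mm [-2.56 -0.6   0.16] toolz slope 0.0107 yaw -0.0011 roll -0.0003 F [-0.98  1.92  0.23] M [ 0.311  0.037 -0.024] w 0.0277
wrist [ 0.5333 -0.1342  0.0652] [-0.0289  0.9996  0.0001] [-0.0523  0.0328] 0.0014284152084720482 6689 end+ [ 0.5324 -0.1014  0.0652] end in cutter mm -60.690383071776196 0.029394159400522122
```

Emit:
send_rows:
  steps:
    - [[0,0,0,0,0,0],[0,0,0,0,0,0],[0,0,0,0,0,0],[0,0,0,0,0,0],[0,0,0,0,0,0],[0,0,0,0,0,0]]
  gripper: 0.3

```text
time: 17.58
position: [0.5362, -0.1631, 0.0466]
tool_rot: [0.489, 0.503, -0.494, 0.514]
ft_force: [-0.1, -0.6, 0.2]
grip_width: 0.0575
```

```bash
python3 chk.py
```

```text
t 17.58 grasp in cutter mm [0.71 1.65 0.58] toolz slope 0.0162 yaw -0.0003 roll 0.0049 F [-0.11 -0.57  0.17] M [ 0.021 -0.06   0.03 ] w 0.0575
wrist [ 0.5334 -0.1355  0.0652] [-0.0292  0.9996  0.    ] [-0.0548  0.034 ] 0.0013372507576752157 6948 end+ [ 0.5324 -0.1014  0.0652] end in cutter mm -60.696330702419935 0.032013103529350315
```

Emit:
send_rows:
  steps:
    - [[-0.5,0,0,0,0,0],[-1.0,0,0,0,0,0],[-1.5,0,0,0,0,0],[-2,0,0,0,0,0],[-2,0,0,0,0,0],[-2,0,0,0,0,0],[-2,0,0,0,0,0],[-2,0,0,0,0,0]]

```text
time: 18.3
position: [0.5323, -0.1594, 0.1821]
tool_rot: [0.488, 0.506, -0.495, 0.51]
ft_force: [0.7, -0.4, -0.2]
grip_width: 0.061
```

Run:
```python
from h import *
plan([.50,.12,.33],frame([0,0,-1],CX),n=8)
```

```text
n 8 dist cm 31.78 turn [-0.02  0.67  0.2 ]
[[-1.89, -0.29, -3.48, -0.0, 0.01, 0.0], [-1.88, -0.29, -3.49, -0.0, 0.01, 0.0], [-1.88, -0.29, -3.49, -0.0, 0.01, 0.0], [-1.87, -0.29, -3.49, -0.0, 0.01, 0.0], [-1.87, -0.29, -3.49, -0.0, 0.01, 0.0], [-1.86, -0.29, -3.5, -0.0, 0.01, 0.0], [-1.86, -0.29, -3.5, -0.0, 0.01, 0.0], [-1.85, -0.29, -3.5, -0.0, 0.01, 0.0]]
```

Emit:
send_rows:
  steps:
    - [[-2,-0.3,-2,0,0,0],[-2,-0.3,-3,0,0,0],[-1.5,-0.3,-3.5,0,0,0],[-1.5,-0.3,-3.5,0,0,0],[-1.5,-0.3,-3.5,0,0,0],[-1.5,-0.3,-3,0,0,0],[-1,0,-2,0,0,0],[0,0,0,0,0,0]]

```text
time: 18.97
position: [0.5083, 0.0522, 0.3075]
tool_rot: [0.493, 0.498, -0.493, 0.516]
ft_force: [-0.0, -0.4, -0.2]
grip_width: 0.0609
```

Emit:
send_rows:
  steps:
    - [[0,0,-3,0,0,0],[0,0,-3,0,0,0],[0,0,-3,0,0,0],[0,0,0,0,0,0],[0,0,0,0,0,0]]

```text
time: 19.38
position: [0.5051, 0.1437, 0.3097]
tool_rot: [0.494, 0.496, -0.492, 0.519]
ft_force: [-0.3, 0.5, -0.3]
grip_width: 0.061
```

Run:
```python
from h import *
np.set_printoptions(precision=4,suppress=True)
st()
for n in("scene","top"):
    p,d=camera(n); np.savez(n+"7.npz",p=p,d=d)
    X=barfit(n,d,p,[.49,-.32,.03],[.58,0,.13])
    c,a,t,e,N=cylfit(X,[0,1,0]);f=lambda E:((E-C0)@CX*1e3,(E-C0)@CY*1e3,(E-C0)[2]*1e3); print(n,a,e,N,f(c+a*t[0]),f(c+a*t[1]))
    cv2.imwrite(f"pics/f_{n}.png",cv2.resize(p[60:210,140:340],None,fx=4,fy=4,interpolation=cv2.INTER_CUBIC)[:,:,::-1] if n=="scene" else cv2.resize(p[180:270,280:410],None,fx=6,fy=6,interpolation=cv2.INTER_CUBIC)[:,:,::-1])
    cv2.imwrite(f"pics/ff_{n}.png",p[:,:,::-1])
    C=cloud(n,d);q=p.astype(int);C0d=np.load(n+"0.npz")["d"]
    m=(C[...,2]>.06)&(C[...,2]<.09)&(abs(C[...,0]-.52)<.06)&(C[...,1]<-.26)&(C[...,1]>-.33)&(abs(q[...,1]-q[...,0])<25);X=C[m]; print("stop",len(X),X.mean(0),X.min(0),X.max(0))
```

```text
t 19.38 grasp in cutter mm [-307.06  -19.33  263.67] toolz slope 0.0210 yaw -0.0055 roll 0.0251 F [-0.29  0.51 -0.28] M [ 0.016 -0.121 -0.021] w 0.0610
scene [-0.0395  0.9992  0.0101] 0.0030758052102435288 612 (np.float64(128.72999441864025), np.float64(-1.3811951824667859), np.float64(0.8756854034791817)) (np.float64(-59.80951176954109), np.float64(-2.4142527860413026), np.float64(2.7824734727150275))
stop 157 [ 0.5284 -0.2944  0.0762] [ 0.4896 -0.3038  0.0602] [ 0.5573 -0.263   0.0867]
top [-0.0313  0.9995  0.0024] 0.0020028451156049562 799 (np.float64(129.23796373731793), np.float64(-1.5206945540222316), np.float64(-0.6942611760337308)) (np.float64(-58.0290915269716), np.float64(-1.0101332196580064), np.float64(-0.24688819057565314))
stop 156 [ 0.5194 -0.298   0.0764] [ 0.489  -0.3136  0.0603] [ 0.5547 -0.2911  0.0887]
```

View pics/f_scene.png

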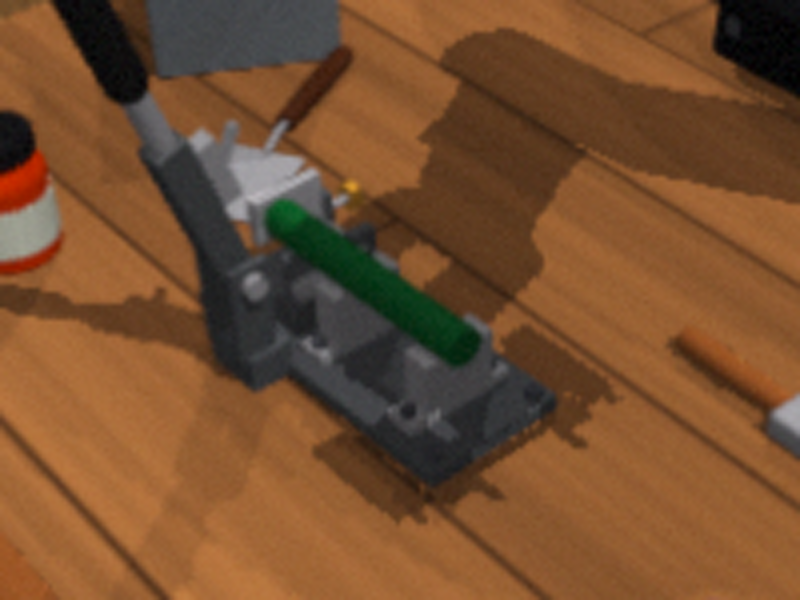

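View pics/f_top.png

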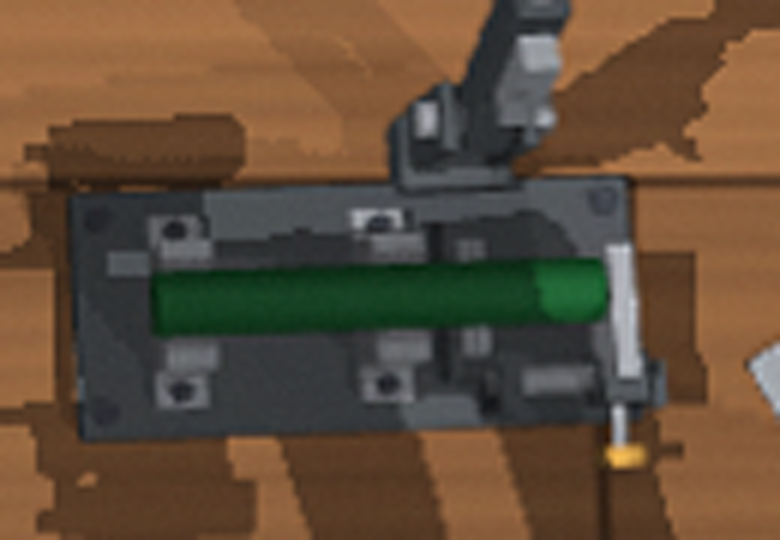

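View pics/ff_scene.png

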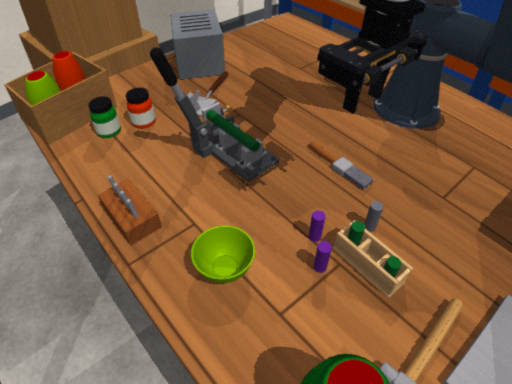

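Run:
```python
from h import *
for n,bs in(("top",[(375,248,396,264),(378,216,392,246),(290,206,330,256)]),("scene",[(222,100,236,112),(200,95,226,112)])):
    a=np.load(n+"0.npz")["p"];b=np.load(n+"7.npz")["p"]
    for x0,y0,x1,y1 in bs:
        s=8;pad=3
        A=cv2.resize(a[y0:y1,x0:x1],None,fx=s,fy=s,interpolation=cv2.INTER_CUBIC);B=cv2.resize(b[y0-pad:y1+pad,x0-pad:x1+pad],None,fx=s,fy=s,interpolation=cv2.INTER_CUBIC)
        r=cv2.matchTemplate(B,A,cv2.TM_CCOEFF_NORMED);_,v,_,l=cv2.minMaxLoc(r);print(n,(x0,y0),"shift px",(l[0]/s-pad,l[1]/s-pad),round(v,3))
```

```text
top (375, 248) shift px (0.125, -0.125) 0.822
top (378, 216) shift px (0.125, 0.0) 0.928
top (290, 206) shift px (0.0, 0.0) 0.612
scene (222, 100) shift px (-0.25, -0.25) 0.854
scene (200, 95) shift px (0.0, -0.125) 0.959
```

```bash
python3 -c "
from rig import *
print(hand_in())"
```

```text
the job is handed in; nothing more can be done
None
```

I placed the long bar in both V-blocks, slid it up against the length stop, released it, moved the arm clear and handed in at about 19.5 s. `hand_in` gave no verdict, so the checks below are my own.

I gripped the bar from the side about 38 mm above its middle and lifted it clear of the box. I then turned it level and lowered it until the force reading showed the blocks carrying it. With a 3 N grip I slid it until it stopped moving, at readings of about 2–2.5 N.

**Bar seating:** in the last wrist-camera check after release, the bar was level to about 0.001 rad. Its axis was at 65.2 mm, against 65 mm for a seated bar, with under 0.1 mm sideways error and about 0.005 rad of yaw.

**Stop:** the bar's end came out at about 129 mm along the cutter. The stop face measured about 129–130 mm before I started. Comparing images before and after, the stop shifted by at most 0.25 px, under about 1 mm.

**Other items:** in the final scene picture both stubs were standing in the box and the bowl looked unmoved. I did not measure these.

**Disagreement:** the final fits from the two fixed cameras were noisier. They put the bar up to 2.4 mm off sideways and up to 2.8 mm high at one end, still within 3 mm. I trusted the wrist-camera measurement more.

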